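# Stack and latch the vial tray on the jar tray

### The job

Pack up the sampling kit: stack the vial tray on top of the jar tray, which stands loosely in the white spill tray. Feel or look just where the jar tray stands, lift the vial tray by its grip bar, hook its back toes under the lips of the jar tray's back sockets with the front raised, lower the front so that the front studs drop into their sockets, then press the front down until the snap latch closes over it, so that the tray sits fully home and flush all round. Work gently and never let the vial tray fall or jerk; keep the vials standing in their rack and do not disturb the torch, the hand meter or the tape roll.

Things in the scene. Friction and masses are not known exactly. Their poses are not given: they have to be found in the camera images.
- vial_tray: Tray to be stacked: grey plastic caddy with a grip bar, 150 mm front to back (its x) by 190 wide (its y), 0.45 to 0.6 kg. Origin: centre of footprint, at the lug bottoms; z up, x from its front to its back. It starts with its front toward the robot within 0.3 rad, left or right of the other tray. Floor underside z = 12 mm, rim z = 52; two vials stand in a rack behind the bar, tops at z = 77.
- grip (a point): Middle of the vial tray's grip bar, (0, 0, 108) mm in its frame. Bar 14 mm thick (x), 16 high, 118 long (y), on a post at each end (y = +-52 mm), 48 mm free below it. Pinched across its thickness, fingers closing along the tray's x, it holds the tray's pitch firmly.
- toes (a point): Point (70, 0, 0) mm of the vial tray, midway between the tips of its two hooked back legs. Each leg is 12 mm long downward, 10 (x: 54.5 to 64.5) by 12 (y), centred at y = +-84.5 mm; at its bottom a toe 5 mm high runs 5.5 mm further back, to x = 70. The floor's rear edge is at x = 75, z = 12.
- studs (a point): Point (-64.5, 0, 0) mm of the vial tray, midway between the tips of its two front studs: round, 12 mm diameter, 12 long, tapering to 8 mm diameter in the last 4 mm, at y = +-84.5 mm.
- keeper (a point): Middle of the keeper's outer edge, (-81, 0, 18.5) mm of the vial tray: a rib 44 mm wide, 3 mm high (z = 17 to 20), that sticks out 6 mm from the front wall; the latch snaps over it.
- thumb_ledge (a point): Middle of the top of the ribbed thumb ledge, (-68, 0, 52) mm of the vial tray: a flat shelf 14 mm (x) by 44 (y) at the rim of the front wall, right above the latch; press here with closed fingertips.
- spill_tray: White spill tray, 178 (x) by 218 mm (y) outside, 14 high, walls and floor 4; fixed. Origin: centre, on the desk; z up, x from front to back; front toward the robot within 0.3 rad, left or right of the vial tray. In it the grey jar tray stands loosely (10 mm play all round). That tray's place is not reported: up to 6 mm off-centre in x and in y and 0.035 rad crooked.
- back_sockets (a point): Midpoint between the jar tray's back lip edges, were it centred and square: (66, 0, 66) mm of the jar tray. Back sockets there: x = 45 to 72, y = +-77 to +-92, floor z = 51; the part x = 66 to 72 lies under a lip, z = 63 to 66. Toes enter with the vial tray's front raised 0.1 to 0.2 rad and 5 mm forward of its final place, till its floor's rear edge rests on the rim; then slide back.
- front_sockets (a point): Where the midpoint between the jar tray's two front sockets would be, were it centred: (-64.5, 0, 66) mm of the jar tray; sockets 15 by 15 mm at y = +-84.5, floor z = 51. With the toes slid back to about 1.5 mm short of the legs' stop at the lip edges, the front comes down about the rear edge and the studs drop in.
- jar_rim (a point): Where the middle of the jar tray's rim plane would be, were it centred: (0, 0, 66) mm of the jar tray, whose origin is its footprint centre on the spill tray's floor. Jar tray: grey, open, 150 (x) by 190 (y), plain upright walls, 1.2 to 1.6 kg with three jars; slides only over about 6 N. Seated, the vial tray's origin is at (0, 0, 54) mm of it, parallel; play 1.5 mm in x and y.
- latch (a joint): Sprung black snap latch, 34 mm wide (bearings 48), middle of the jar tray's front, sticking out 14 mm: 0 = upright, closed; grows to 0.35 rad as its top moves outward. Nose underside 75.5 mm above the jar tray's foot, sloping on top. The keeper meets the slope with the front about 10 mm high; a push of 5 to 25 N on the thumb ledge drives it past: the latch gives 0.08 rad and snaps back to 0.
- vial_a: Sample vial, 23 mm diameter, 62 tall, red cap, loose in a 25.5 mm hole of the vial tray's 28 mm high rack, standing on the tray floor (z = 15 mm of the tray). Origin: centre of its underside; z up.
- vial_b: Sample vial like the other but with a blue cap, in another hole of the rack.
- torch: Bystander: flat black torch with a broader head, 46 x 133 x 30 mm, lying on the desk to the right. Origin: centre of its underside.
- meter: Bystander: black hand meter with a small display, 42 x 133 x 23 mm, lying on the desk to the right. Origin: centre of its underside.
- masking_tape: Bystander: roll of masking tape lying flat on the left of the desk, 98 mm across, 25 high. Origin: centre of its underside.

How it is judged:
By the outcome, as a careful person would: the job done as asked, in the order asked, and still so for the second after the job is handed in, with the robot touching nothing.
It also fails if it takes over 72 s, if anything falls off the work surface, if the arm or the gripper's body presses on something with over 40 N, if the wrist force passes 120 N, or if a joint passes its speed limit or range.

### The arm

A 7-joint arm with a two-finger parallel gripper is mounted at the origin on a cart in front of the work surface, level with it; the furniture and walls round the work are solid. World frame = base frame: x ahead of the robot, y to its left, z up, the work surface at z = 0. Lengths are in m, angles in degrees, forces in N, time in s.
With the tool pointing down it reaches from about 0.425 to 0.95 m from the base axis. Payload 4.7 kg.
Tool frame: the origin (TCP) lies midway between the tips of the shut fingers; the grasp point (between the pads) lies 19 mm behind it; z points along the fingers, y is the line along which they close (so a half turn about z gives the same grasp; the last joint's range is limited). The gripper opens to 87 mm and grips with 3 to 60 N. Pads are 19 mm wide; open, the fingers measure 117 mm over their backs; the gripper's body (75 mm by 190 mm) begins 51 mm behind the grasp point.
Start: joints at [-65.541, 26.849, -2.785, 87.806, 1.381, 65.374, -4.715], TCP at [0.297, 0.606, 0.187] pointing down, gripper open.
Joint ranges: [-148.3, 148.3], [-19.14, 114.17], [-79.39, 73.82], [5.75, 140.21], [-59.74, 239.74], [12.07, 113.84], [-152.46, 152.46]. Speed limits (degrees/s): [147.25, 147.25, 180, 180, 180, 180, 180].

### API

Orientations are given as [roll, pitch, yaw] about the fixed x, y, z axes, in that order (R = Rz(yaw) Ry(pitch) Rx(roll)).
In Python, from rig import env gives the robot as it stands. The module is installed in compiled form; this text tells all that it offers.
- The arm moves only by the tool jog_arm, never from a script. Its argument "moves" is a list of rows, each an object of numbers: "dx", "dy", "dz": the shift along the tool's x, y, z in m; "ax", "ay", "az": the turn, a rotation vector about the tool's x, y, z in rad; "grip": the finger opening in m, from 0 to 0.087. In form: [{"dx": .., "dy": .., "dz": .., "ax": .., "ay": .., "az": .., "grip": ..}, ...]. A call has 1 to 5 rows; each row shifts and turns the commanded pose from where the row before left it, along the tool's axes as they then stand; what a row does not reach is not made up. A row lasts 1/8 s, in which the tool goes at most 62.5 mm and 10.7 degrees, less where a joint would pass 70% of its speed; a pose out of reach is approached as far as the arm can. A call with a gripper value outside its range is refused whole. The fingers move at their own pace and stop on an object; "force" is the grip in N (left out, the last holds). Time passes only in rows, so rows that do not move let the fingers close. It gives the time, the measured TCP pose, the force, the opening and the grip force at its end, in the units of the state.
- env.get_obs(): the state, without advancing time (a new reading comes with each control period).
- env.snapshot(name): name is "scene" or "top"; returns the picture (400x640x3 uint8, blue, green, red); there is no depth.
- env.camera_params(name): a dict with "camera_matrix" (3x3 intrinsics, pixels), "rvec" (rotation vector, rad) and "tvec" (3), from world to camera coordinates, as OpenCV has them. Camera axes: x right, y down, z forward; pixel columns grow to the right and rows downward; lengths in m; the calibration is good to about 2 mm. A picture is of the moment at which its call begins. camera_params takes no time and is no camera call.
- env.sign_off(): hands the job in; it is judged then, once.
The state is a dict: "time": time; "qpos": joint angles; "qd": joint speeds; "tau": joint torques, N m; "position": TCP position; "tcp_rot": TCP orientation; "force": force on the tool from outside, world axes, zero at the start; "ft_torque": the same for the moment, N m; "opening": opening from 0.0 (shut) to 1.0 (fully open); "gripper_force": force on a finger pad.
Only numpy, scipy, OpenCV 4.12 (cv2) and the standard library are available. Lean on these libraries where they do the work, as an engineer would, in place of code of your own. Each camera call takes 0.05 s, during which the arm holds its last target. There are 200 camera calls.

## Working session

There is one attempt and no reset: what is moved stays moved. The work goes in short steps, Python scripts to look and compute and a tool call to move; the robot and the scene stay as the last step left them, time stands still between calls to the robot, and variables do not carry over. Pictures are saved under pics/ and viewed, at most 10 in all, crops included, and the job is handed in when it is done.

Besides the shell and the picture viewer there is one more tool, called after ">>>" as name([rows], argument=value, ...), one row to a line, values as JSON. jog_arm: Moves the arm, as the interface text tells. Its arguments: {"type":"object","properties":{"moves":{"type":"array","items":{"type":"object","properties":{"dx":{"type":"number"},"dy":{"type":"number"},"dz":{"type":"number"},"ax":{"type":"number"},"ay":{"type":"number"},"az":{"type":"number"},"grip":{"type":"number"}}}},"force":{"type":"number"}},"required":["moves"]}

```bash
mkdir -p pics; python3 - <<'E'
from rig import env
import cv2
for n in("scene","top"):
    cv2.imwrite(f"pics/{n}0.png",env.snapshot(n)); p=env.camera_params(n); print(n,p)
o=env.get_obs(); print(o)
E
```

```text
scene {'camera_matrix': array([[502.976217  ,   0.        , 317.69063352],
       [  0.        , 502.976217  , 184.26918546],
       [  0.        ,   0.        ,   1.        ]]), 'rvec': array([ 2.26425963, -0.77710107,  0.3119459 ]), 'tvec': array([-0.34926987,  0.31018136,  1.90331064])}
top {'camera_matrix': array([[411.79139627,   0.        , 322.89354342],
       [  0.        , 411.79139627, 204.55408954],
       [  0.        ,   0.        ,   1.        ]]), 'rvec': array([ 2.11982948, -2.14829539,  0.18434481]), 'tvec': array([0.06875746, 0.51410945, 1.34932964])}
{'time': 0.1, 'qpos': array([-65.54167211,  26.8933724 ,  -2.78544133,  87.86737317,
         1.38210832,  65.37530941,  -4.71625591]), 'qd': array([-0.02964206, -0.02429062,  0.04058837, -0.13771185,  0.00476681,
        0.03140392, -0.029942  ]), 'tau': array([ 1.24619353e-03, -5.09171677e+01, -8.07598885e-02, -2.36828130e+01,
       -6.14473550e-02,  3.44639970e-02,  6.25274220e-05]), 'position': array([0.29682658, 0.60555588, 0.18639276]), 'tcp_rot': array([-1.79897640e+02,  4.24471721e-03,  1.53888243e+02]), 'force': array([0.31291184, 0.16958001, 0.23077942]), 'ft_torque': array([ 0.01087921, -0.00603049,  0.03113626]), 'gripper_force': 0.0, 'opening': 1.0011306637561368}
```

View pics/scene0.png

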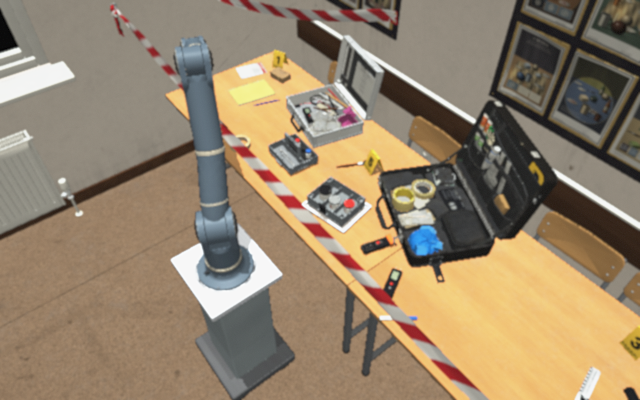

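View pics/top0.png

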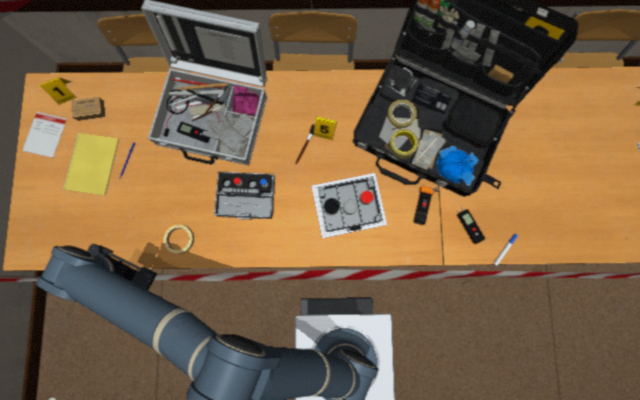

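The top view shows the vial tray around (245,195) and the white spill tray with the jar tray around (349,205). The masking tape is at (178,238), the torch at (424,205) and the meter at (470,226). Next I'll zoom in.

```bash
python3 - <<'E'
import cv2,numpy as np
t=cv2.imread("pics/top0.png");s=cv2.imread("pics/scene0.png")
a=cv2.resize(t[160:245,205:395],None,fx=4.2,fy=4.2,interpolation=cv2.INTER_CUBIC)[:, :800]
b=cv2.resize(s[125:235,260:390],None,fx=2.2,fy=2.2,interpolation=cv2.INTER_CUBIC)
c=np.zeros((600,800,3),np.uint8);c[:a.shape[0],:a.shape[1]]=a;c[357:357+b.shape[0],:b.shape[1]]=b[:243]
cv2.imwrite("pics/crop1.png",c)
E
```

```text
(no output)
```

View pics/crop1.png

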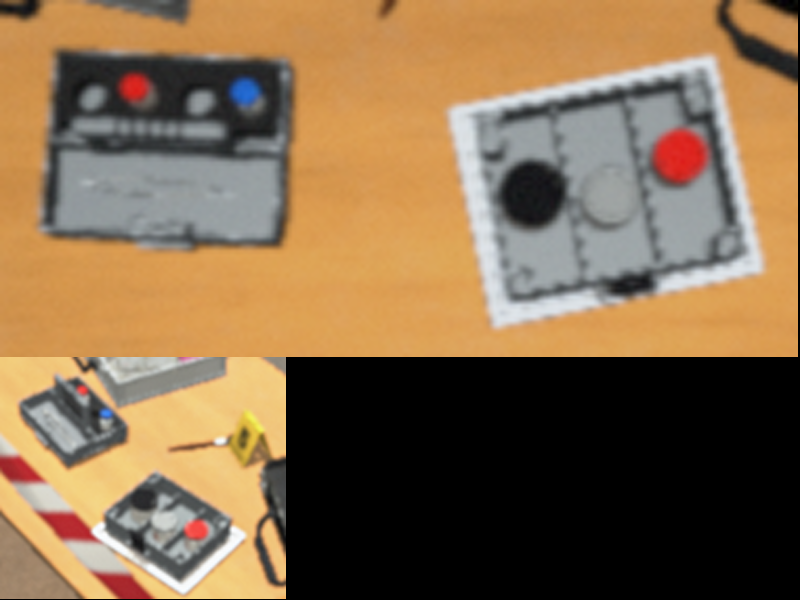

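The crop shows the vial tray rim corners at crop px (57,52), (290,62), (280,242) and (42,235). The spill tray corners are at (450,107), (714,58), (762,270) and (495,327), and the latch is at about (630,285). I'll fit box models to the edges.

```bash
cat > h.py <<'E'
import numpy as np,cv2
from scipy.optimize import least_squares
from scipy.ndimage import map_coordinates,gaussian_filter
from rig import env
class Cam:
    def __init__(s,n):
        p=env.camera_params(n);s.K=p["camera_matrix"];s.rv=p["rvec"];s.tv=p["tvec"]
        s.R=cv2.Rodrigues(s.rv)[0];s.c=-s.R.T@s.tv
    def proj(s,P): return cv2.projectPoints(np.asarray(P,float).reshape(-1,3),s.rv,s.tv,s.K,None)[0][:,0]
    def back(s,uv,z):
        d=s.R.T@np.linalg.inv(s.K)@np.array([uv[0],uv[1],1.]);return s.c+d*(z-s.c[2])/d[2]
C={n:Cam(n) for n in("top","scene")}
def place(P,x,y,z,yaw):
    c,s_=np.cos(yaw),np.sin(yaw);P=np.asarray(P,float)
    return np.c_[P[:,0]*c-P[:,1]*s_+x,P[:,0]*s_+P[:,1]*c+y,P[:,2]+z]
def edgepts(img,cam,segs,pose,w=3.5,sign=None,n=30,ch=2):
    "segs: list of (A,B,out) object coords with outward dir; returns (pts uv predicted, normals, offset, strength)"
    g=gaussian_filter(img[:,:,ch].astype(float),.6);res=[]
    for A,B,O,sg in segs:
        A,B,O=map(np.array,(A,B,O));f=np.linspace(.06,.94,n)[:,None]
        P=A+(B-A)*f;p=cam.proj(place(P,*pose));q=cam.proj(place(P+O*1e-3,*pose))
        e=p[-1]-p[0];e/=np.linalg.norm(e);nn=np.array([-e[1],e[0]])
        if nn@(q-p).mean(0)<0:nn=-nn
        t=np.arange(-w,w+.01,.1)
        S=p[:,None]+t[None,:,None]*nn
        prof=map_coordinates(g,[S[...,1],S[...,0]],order=3)
        d=np.gradient(prof,t,axis=1)*sg
        i=d.argmax(1);res.append((t[i],d.max(1)))
    return res
def fit(items,pose,z=None,free=(0,1,3),w=3.5,it=6,verbose=True):
    "items: list of (img,cam,segs)"
    pose=np.array(pose,float);free=list(free)
    for k in range(it):
        J=[];r=[];W=[]
        rr=[edgepts(i,c,s,pose,w) for i,c,s in items]
        for j in free+[None]:
            pass
        eps=1e-4
        for (img,cam,segs),R in zip(items,rr):
            for (A,B,O,sg),(t,m) in zip(segs,R):
                f=np.linspace(.06,.94,30)[:,None];A,B,O=map(np.array,(A,B,O));P=A+(B-A)*f
                p=cam.proj(place(P,*pose));q=cam.proj(place(P+O*1e-3,*pose))
                e=p[-1]-p[0];e/=np.linalg.norm(e);nn=np.array([-e[1],e[0]])
                if nn@(q-p).mean(0)<0:nn=-nn
                Jr=[]
                for j in free:
                    pp=pose.copy();pp[j]+=eps;Jr.append((cam.proj(place(P,*pp))-p)@nn/eps)
                J.append(np.array(Jr).T);r.append(t);W.append(m)
        J=np.vstack(J);r=np.hstack(r);W=np.hstack(W)
        s=least_squares(lambda x:(J@x-r)*np.sqrt(np.clip(W,0,40)/40),np.zeros(len(free)),x_scale=.003,loss='soft_l1',f_scale=.25)
        pose[free]+=s.x
        w=max(1.6,w*.75)
    if verbose:
        for (img,cam,segs) in items:
            print([f"{np.median(t):.2f}/{np.percentile(abs(t-np.median(t)),70):.2f}/{np.median(m):.0f}" for t,m in edgepts(img,cam,segs,pose,1.6)])
    return pose
def rect(hx,hy,z,sg=(1,1,1,1),use="FBLR",cx=0):
    d=dict(F=((cx-hx,-hy,z),(cx-hx,hy,z),(-1,0,0)),B=((cx+hx,-hy,z),(cx+hx,hy,z),(1,0,0)),L=((cx-hx,hy,z),(cx+hx,hy,z),(0,1,0)),R=((cx-hx,-hy,z),(cx+hx,-hy,z),(0,-1,0)))
    return [d[k]+(g,) for k,g in zip(use,sg)]
def draw(img,cam,segs,pose,off,sc,col):
    for A,B,O,sg in segs:
        p=(cam.proj(place([A,B],*pose))-off+.5)*sc-.5
        cv2.line(img,*[tuple(int(v) for v in np.round(x*8)) for x in p],col,1,cv2.LINE_AA,3)
E
python3 - <<'E'
from h import *
for n in C: print(n,C[n].c.round(3))
t=cv2.imread("pics/top0.png");s=cv2.imread("pics/scene0.png")
cv=lambda a,z:C["top"].back((a[0]/4.2+205-.4,a[1]/4.2+160-.4),z)
S=np.array([cv(a,.014) for a in[(450,107),(714,58),(762,270),(495,327)]])
V=np.array([cv(a,.052) for a in[(57,52),(290,62),(280,242),(42,235)]])
print(S.round(3),V.round(3))
def p0(Q):
    c=Q.mean(0);d=Q[:2].mean(0)-Q[2:].mean(0);return [c[0],c[1],0,np.arctan2(d[1],d[0])]
a=p0(S);print(a)
# spill tray: white->table drop in blue channel is largest; use blue via custom img
bl=lambda i:np.dstack([i[:,:,0]]*3)
sp=fit([(bl(t),C["top"],rect(.089,.109,.014,(-1,)*4))],a);print("spill top",sp)
v=p0(V);print(v)
vt=fit([(t,C["top"],rect(.075,.095,.052,(1,)*4))],v);print("vial top",vt)
im=cv2.resize(t[160:245,205:395],None,fx=4.2,fy=4.2,interpolation=cv2.INTER_CUBIC)
draw(im,C["top"],rect(.089,.109,.014),sp,(205,160),4.2,(0,255,0))
jar=rect(.075,.095,.070)
draw(im,C["top"],jar,sp,(205,160),4.2,(255,0,255))
draw(im,C["top"],rect(.075,.095,.004),sp,(205,160),4.2,(255,255,0))
draw(im,C["top"],rect(.075,.095,.052),vt,(205,160),4.2,(0,255,0))
draw(im,C["top"],rect(.075,.095,.012),vt,(205,160),4.2,(255,255,0))
o=(262,130);k=4.5
b=cv2.resize(s[130:235,262:382],None,fx=k,fy=k,interpolation=cv2.INTER_CUBIC)
for z,c in((.014,(0,255,0)),):draw(b,C["scene"],rect(.089,.109,z),sp,o,k,c)
draw(b,C["scene"],jar,sp,o,k,(255,0,255))
draw(b,C["scene"],rect(.075,.095,.052),vt,o,k,(0,255,0))
cv2.imwrite("pics/ov1.png",im[:,:800]);cv2.imwrite("pics/ov2.png",b)
E
```

```text
top [0.28  0.067 1.417]
scene [-0.398 -1.087  1.581]
[[ 0.589  0.1    0.014]
 [ 0.628 -0.121  0.014]
 [ 0.45  -0.154  0.014]
 [ 0.406  0.065  0.014]] [[0.631 0.417 0.052]
 [0.62  0.228 0.052]
 [0.473 0.235 0.052]
 [0.481 0.425 0.052]]
[np.float64(0.5184869145759377), np.float64(-0.027516172423494096), 0, np.float64(0.185729069462276)]
['1.60/0.00/27', '0.20/0.10/65', '1.20/0.10/59', '1.60/0.00/53']
spill top [ 0.52255586 -0.0249595   0.          0.19191222]
[np.float64(0.5511842751078975), np.float64(0.32627600970150217), 0, np.float64(-0.04879394098037709)]
['0.45/0.25/56', '0.50/0.23/58', '0.70/0.30/53', '0.60/0.30/49']
vial top [ 0.5493349   0.32432214  0.         -0.05848308]
```

View pics/ov1.png

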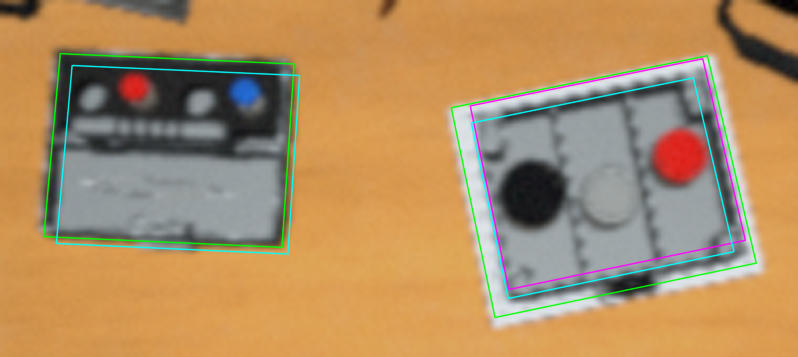

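View pics/ov2.png

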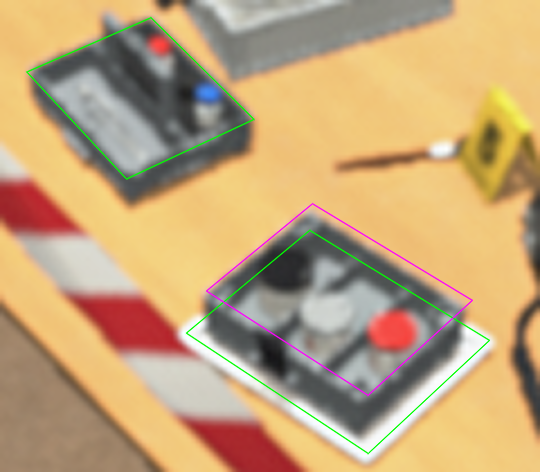

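The overlays show the vial tray fit is good in both views. The jar rim is roughly right, but the spill outline sits slightly inside the white. I'll look at rectified edge profiles numerically.

```bash
python3 - <<'E'
from h import *
im={"top":cv2.imread("pics/top0.png"),"scene":cv2.imread("pics/scene0.png")}
sp=(0.5225,-0.025,0,.192)
def prof(n,axis,side,z,pose,d=np.arange(-12,31,2)/1e3,rng=.06):
    out=[]
    s=np.linspace(-rng,rng,40)
    h=(.075,.095)[axis]
    for o in d:
        P=np.zeros((40,3));P[:,axis]=side*(h+o);P[:,1-axis]=s;P[:,2]=z
        p=C[n].proj(place(P,*pose));g=[np.median(map_coordinates(im[n][:,:,c].astype(float),[p[:,1],p[:,0]],order=1)) for c in(0,2)]
        out.append(g)
    return np.array(out)
print("d",list(range(-12,31,2)))
for n in C:
  for z in(.07,):
    for ax,sd,nm in((0,-1,"front"),(0,1,"back"),(1,1,"left"),(1,-1,"right")):
        q=prof(n,ax,sd,z,sp,rng=.06 if ax==1 else .05);print(n,nm,"B",q[:,0].round().astype(int).tolist());print("     R",q[:,1].round().astype(int).tolist())
vt=(.5493,.3243,-.018,-.0585)
print("vial tray")
for n in C:
    for ax,sd,nm in((0,-1,"front"),(0,1,"back"),(1,1,"left"),(1,-1,"right")):
        q=prof(n,ax,sd,.07,vt,rng=.05);print(n,nm,"R",q[:,1].round().astype(int).tolist())
E
```

```text
d [-12, -10, -8, -6, -4, -2, 0, 2, 4, 6, 8, 10, 12, 14, 16, 18, 20, 22, 24, 26, 28, 30]
top front B [168, 168, 168, 168, 168, 168, 165, 157, 146, 130, 105, 103, 116, 137, 160, 168, 181, 196, 198, 186, 149, 116]
     R [158, 158, 158, 158, 158, 158, 155, 148, 137, 122, 98, 96, 111, 130, 151, 160, 172, 185, 197, 203, 202, 214]
top back B [95, 133, 172, 202, 221, 219, 201, 165, 125, 98, 85, 82, 83, 82, 82, 82, 81, 80, 80, 80, 79, 79]
     R [89, 124, 161, 191, 211, 217, 216, 211, 208, 207, 208, 209, 208, 208, 207, 207, 207, 206, 206, 205, 205, 204]
top left B [148, 151, 148, 146, 144, 146, 164, 185, 206, 219, 224, 226, 226, 222, 205, 176, 136, 107, 91, 86, 86, 85]
     R [139, 142, 138, 136, 134, 136, 154, 174, 194, 209, 214, 217, 219, 218, 215, 212, 212, 215, 219, 220, 220, 220]
top right B [112, 91, 78, 77, 98, 133, 167, 195, 211, 212, 192, 159, 124, 98, 86, 81, 81, 82, 82, 82, 82, 83]
     R [109, 90, 73, 71, 91, 124, 155, 182, 201, 213, 216, 215, 214, 215, 216, 217, 217, 217, 216, 216, 216, 216]
scene front B [145, 149, 152, 157, 164, 167, 163, 159, 148, 140, 126, 112, 97, 87, 80, 7
[... 1100 characters left out ...]
[104, 96, 82, 66, 50, 56, 79, 109, 139, 166, 186, 201, 205, 208, 207, 207, 207, 207, 206, 207, 207, 206]
top right R [127, 125, 118, 104, 95, 95, 113, 141, 175, 194, 208, 214, 215, 216, 216, 216, 216, 216, 216, 216, 216, 216]
scene front R [173, 169, 160, 149, 134, 117, 102, 91, 87, 91, 100, 112, 129, 145, 162, 182, 204, 222, 234, 241, 243, 244]
scene back R [67, 71, 78, 92, 113, 138, 167, 193, 215, 228, 237, 240, 240, 239, 234, 226, 213, 198, 182, 167, 154, 147]
scene left R [75, 78, 84, 95, 108, 127, 144, 166, 190, 209, 221, 232, 238, 241, 242, 242, 242, 242, 242, 242, 241, 241]
scene right R [119, 123, 127, 129, 118, 105, 94, 87, 80, 77, 76, 76, 75, 78, 80, 85, 90, 97, 103, 110, 120, 133]
```

```bash
python3 - <<'E'
from h import *
t=cv2.imread("pics/top0.png");s=cv2.imread("pics/scene0.png")
T,S=C["top"],C["scene"]
# poses: object origin z at pose[2]
J0=[.5225-.0085*.98,-.025-.0017+0.001,0.004,.192]
def jar(z=.066):
    return (t,T,rect(.075,.095,z,(-1,1,1,1),"FBLR")),(s,S,rect(.075,.095,z,(-1,1,1,-1),"FBLR"))
a,b=jar()
print("jar top ",fit([a],J0,w=3).round(4))
print("jar scene",fit([b],J0,w=3).round(4))
print("jar both",fit([a,b],J0,w=3).round(4))
print("jar both z",fit([a,b],J0,free=(0,1,2,3),w=3).round(4))
V0=[.5518,.327,0,-.0585]
a=(t,T,rect(.075,.095,.052,(1,1),"BL")+rect(.075,.095,.012,(1,1),"FR"))
b=(s,S,rect(.075,.095,.052,(1,1),"BL")+rect(.075,.095,.012,(1,1),"FR"))
print("vial top ",fit([a],V0,w=3).round(4))
print("vial scene",fit([b],V0,w=3).round(4))
print("vial both z",fit([a,b],V0,free=(0,1,2,3),w=3).round(4))
bl=lambda i:np.dstack([i[:,:,0]]*3)
a=(bl(t),T,rect(.089,.109,.014,(-1,-1),"BR")+rect(.089,.109,.0,(-1,-1),"FL"))
b=(bl(s),S,rect(.089,.109,.014,(-1,-1),"BL")+rect(.089,.109,.0,(-1,-1),"FR"))
P0=[.519,-.0255,0,.192]
print("spill top",fit([a],P0,w=4).round(4));print("spill scene",fit([b],P0,w=4).round(4))
# vials: cap centroids in two views
for nm,f in (("red",lambda h:((h[...,0]<8)|(h[...,0]>172))&(h[...,1]>140)&(h[...,2]>100)),("blue",lambda h:(h[...,0]>95)&(h[...,0]<125)&(h[...,1]>130)&(h[...,2]>80))):
    for n,i,r in(("top",t,(165,200,215,285)),("scene",s,(125,170,262,325))):
        h=cv2.cvtColor(i[r[0]:r[1],r[2]:r[3]],cv2.COLOR_BGR2HSV);y,x=np.nonzero(f(h));uv=(x.mean()+r[2],y.mean()+r[0]);print(nm,n,len(x),C[n].back(uv,.077 if n=="top" else .075).round(4))
E
```

```text
['-0.50/0.33/31', '-0.45/0.28/59', '0.10/0.20/35', '0.10/0.30/54']
jar top  [ 0.5145 -0.0253  0.004   0.1725]
['-0.30/0.33/33', '-0.20/0.10/66', '-0.10/0.13/69', '-0.15/0.25/29']
jar scene [ 0.5132 -0.0308  0.004   0.1766]
['-0.80/0.33/31', '-0.20/0.33/58', '0.60/0.30/35', '-0.35/0.28/54']
['0.00/0.33/33', '-0.45/0.05/66', '-0.90/0.10/69', '0.70/0.30/29']
jar both [ 0.5139 -0.0267  0.004   0.1783]
['-0.20/0.30/32', '-0.45/0.35/59', '0.40/0.30/35', '0.10/0.30/54']
['-0.40/0.33/33', '0.00/0.10/66', '-0.10/0.13/69', '0.10/0.30/30']
jar both z [ 0.5163 -0.0259 -0.0024  0.1758]
['-0.20/0.20/58', '-0.10/0.30/54', '-0.25/0.25/55', '-0.10/0.23/50']
vial top  [ 0.552   0.3267  0.     -0.0567]
['-0.20/0.20/66', '0.10/0.23/65', '-0.40/0.49/56', '0.20/0.13/54']
vial scene [ 0.5502  0.3248  0.     -0.0601]
['-0.20/0.23/58', '-0.10/0.23/54', '-0.20/0.30/55', '0.00/0.23/50']
['-0.20/0.20/66', '0.20/0.23/66', '-0.30/0.52/57', '0.20/0.13/54']
vial both z [ 0.5526  0.3274 -0.0032 -0.0585]
['0.40/0.10/64', '1.60/0.10/56', '1.60/0.00/51', '1.40/0.13/58']
spill top [ 0.5222 -0.0263  0.      0.1928]
['-0.95/1.85/12', '-1.60/1.49/2', '0.00/0.10/66', '0.00/0.10/71']
spill scene [ 0.5208 -0.0265  0.      0.1932]
red top 38 [0.5955 0.3495 0.077 ]
red scene 14 [0.5975 0.3523 0.075 ]
blue top 42 [0.5912 0.2618 0.077 ]
blue scene 18 [0.59   0.2634 0.075 ]
```

The vial tray is near (0.552, 0.327) with yaw -0.057 rad, and the jar tray near (0.5145, -0.026) with yaw 0.174 rad. I'll turn the tool and approach the grip bar.

>>> jog_arm([
  {"az":0.1673,"grip":0.06},
  {"az":0.1673},
  {"az":0.1673},
  {"az":0.1673},
  {"az":0.1673},
])

```text
invalid input
```

>>> jog_arm([
  {"az":0.1673},
  {"az":0.1673},
  {"dx":-0.033,"dy":0.0338},
  {"dx":-0.033,"dy":0.0338},
  {"dx":-0.033,"dy":0.0338},
])

```text
invalid input
```

>>> jog_arm([
  {"dx":-0.033,"dy":0.0338},
  {"dx":-0.033,"dy":0.0338},
  {"dx":-0.033,"dy":0.0338},
  {"dx":-0.033,"dy":0.0338},
  {"dx":-0.033,"dy":0.0338},
])

```text
invalid input
```

>>> jog_arm([
  {"dx":0,"dy":0,"dz":0,"ax":0,"ay":0,"az":0.167,"grip":0.06},
  {"dx":0,"dy":0,"dz":0,"ax":0,"ay":0,"az":0.167,"grip":0.06},
  {"dx":0,"dy":0,"dz":0,"ax":0,"ay":0,"az":0.167,"grip":0.06},
  {"dx":0,"dy":0,"dz":0,"ax":0,"ay":0,"az":0.167,"grip":0.06},
  {"dx":0,"dy":0,"dz":0,"ax":0,"ay":0,"az":0.167,"grip":0.06},
])

```text
time: 0.72
position: [0.2969, 0.6057, 0.1867]
tcp_rot: [-180.0, 0.1, 105.7]
force: [0.1, -0.0, -0.4]
opening: 0.697
gripper_force: 0.0
```

>>> jog_arm([
  {"dx":0,"dy":0,"dz":0,"ax":0,"ay":0,"az":0.167,"grip":0.06},
  {"dx":0,"dy":0,"dz":0,"ax":0,"ay":0,"az":0.167,"grip":0.06},
  {"dx":-0.033,"dy":0.0338,"dz":0,"ax":0,"ay":0,"az":0,"grip":0.06},
  {"dx":-0.033,"dy":0.0338,"dz":0,"ax":0,"ay":0,"az":0,"grip":0.06},
  {"dx":-0.033,"dy":0.0338,"dz":0,"ax":0,"ay":0,"az":0,"grip":0.06},
])

```text
time: 1.35
position: [0.3936, 0.5005, 0.1868]
tcp_rot: [-180.0, 0.0, 86.9]
force: [0.2, 0.5, 0.2]
opening: 0.691
gripper_force: 0.0
```

>>> jog_arm([
  {"dx":-0.033,"dy":0.0338,"dz":0,"ax":0,"ay":0,"az":0,"grip":0.06},
  {"dx":-0.033,"dy":0.0338,"dz":0,"ax":0,"ay":0,"az":0,"grip":0.06},
  {"dx":-0.033,"dy":0.0338,"dz":0,"ax":0,"ay":0,"az":0,"grip":0.06},
  {"dx":-0.033,"dy":0.0338,"dz":0,"ax":0,"ay":0,"az":0,"grip":0.06},
  {"dx":-0.033,"dy":0.0338,"dz":0,"ax":0,"ay":0,"az":0,"grip":0.06},
])

```text
time: 1.98
position: [0.5534, 0.3266, 0.1869]
tcp_rot: [-180.0, 0.0, 86.9]
force: [0.7, -0.1, -0.4]
opening: 0.691
gripper_force: 0.0
```

>>> jog_arm([
  {"dx":0,"dy":0,"dz":0.03,"ax":0,"ay":0,"az":0,"grip":0.06},
  {"dx":0,"dy":0,"dz":0.03,"ax":0,"ay":0,"az":0,"grip":0.06},
  {"dx":0,"dy":0,"dz":0.02,"ax":0,"ay":0,"az":0,"grip":0.06},
  {"dx":0,"dy":0,"dz":0.013,"ax":0,"ay":0,"az":0,"grip":0.06},
  {"dx":0,"dy":0,"dz":0.005,"ax":0,"ay":0,"az":0,"grip":0.06},
])

```text
time: 2.6
position: [0.5525, 0.3278, 0.0886]
tcp_rot: [-179.9, 0.0, 86.9]
force: [0.7, 1.0, -0.2]
opening: 0.685
gripper_force: 0.0
```

>>> jog_arm([
  {"dx":0,"dy":0,"dz":0,"ax":0,"ay":0,"az":0,"grip":0.024},
  {"dx":0,"dy":0,"dz":0,"ax":0,"ay":0,"az":0,"grip":0.02},
  {"dx":0,"dy":0,"dz":0,"ax":0,"ay":0,"az":0,"grip":0.017},
  {"dx":0,"dy":0,"dz":0,"ax":0,"ay":0,"az":0,"grip":0.012},
  {"dx":0,"dy":0,"dz":0,"ax":0,"ay":0,"az":0,"grip":0.008},
], force=10)

```text
time: 3.22
position: [0.5529, 0.328, 0.0895]
tcp_rot: [180.0, -0.0, 86.9]
force: [0.4, 0.8, 0.2]
opening: 0.205
gripper_force: 0.0
```

>>> jog_arm([
  {"dx":0,"dy":0,"dz":0,"ax":0,"ay":0,"az":0,"grip":0.012},
  {"dx":0,"dy":0,"dz":0,"ax":0,"ay":0,"az":0,"grip":0.005},
  {"dx":0,"dy":0,"dz":0,"ax":0,"ay":0,"az":0,"grip":0.0},
  {"dx":0,"dy":0,"dz":0,"ax":0,"ay":0,"az":0,"grip":0.0},
], force=30)

```text
time: 3.72
position: [0.5528, 0.3279, 0.0893]
tcp_rot: [-180.0, -0.0, 86.9]
force: [0.8, 0.4, 0.2]
opening: 0.012
gripper_force: 0.0
```

```bash
python3 - <<'E'
from h import *
t=env.snapshot("top");cv2.imwrite("pics/top1.png",t)
a=cv2.resize(t[150:250,195:395],None,fx=4,fy=4,interpolation=cv2.INTER_CUBIC)
cv2.imwrite("pics/c2.png",a);print(env.get_obs()["time"],env.get_obs()["gripper_force"])
E
```

```text
3.775 0.0
```

View pics/c2.png

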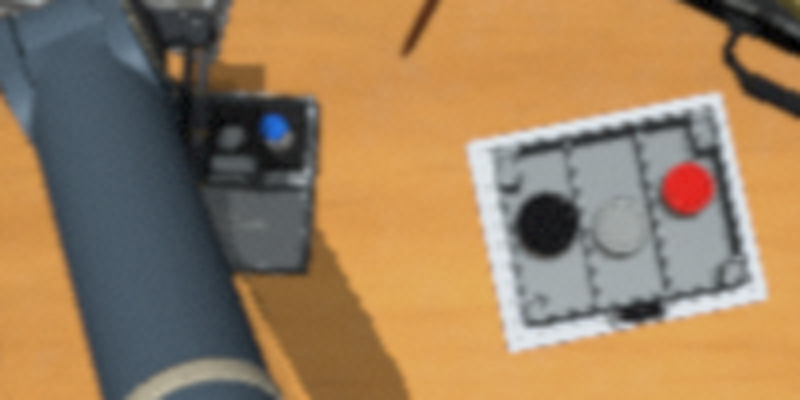

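The fingers shut on nothing. The view shows the hand over the left part of the tray, with the bar near crop (235,165) not between the fingers. I'll check the bar's position.

```bash
python3 - <<'E'
from h import *
o=env.get_obs();print(o["position"],o["tcp_rot"],o["opening"])
T,S=C["top"],C["scene"]
print("tcp px",T.proj(o["position"]),S.proj(o["position"]))
print("bar back",[T.back((a/4.2+205-.4,130/4.2+160-.4),.116).round(3) for a in(75,150,228)])
P=place([[7,59,116],[7,-59,116],[-7,59,116],[-7,-59,116],[-7,59,100],[-7,-59,100]],0,0,0,0)/1000
P=place(P,.552,.3267,0,-.057);print("bar model top",T.proj(P).round(1).tolist());print("scene",S.proj(P).round(1).tolist())
s=env.snapshot("scene");t=cv2.imread("pics/top0.png")
b=cv2.resize(s[80:200,200:340],None,fx=4,fy=4,interpolation=cv2.INTER_CUBIC)
a=cv2.resize(t[165:225,205:285],None,fx=4,fy=4,interpolation=cv2.INTER_CUBIC)
for (A,B,c,off,sc,im) in ((T,T,(0,255,0),(205,165),4,a),(S,S,(0,255,0),(200,80),4,b)):
    for u in A.proj(P): cv2.circle(im,tuple(int(v) for v in (u-off+.5)*sc),2,c,-1)
    u=A.proj(o["position"])[0];cv2.circle(im,tuple(int(v) for v in (u-off+.5)*sc),3,(255,0,255),-1)
c=np.zeros((600,800,3),np.uint8);c[:b.shape[0],:560]=b;c[:a.shape[0],560:800]=a[:,:240];cv2.imwrite("pics/c3.png",c[:480])
E
```

```text
[0.55285387 0.32789187 0.08933303] [-1.79998899e+02 -1.74476017e-03  8.69047432e+01] 0.005867879637396048
tcp px [[241.82854918 191.90248739]] [[292.28289457 143.75938737]]
bar back [array([0.553, 0.385, 0.116]), array([0.552, 0.328, 0.116]), array([0.551, 0.268, 0.116])]
bar model top [[222.5, 187.6], [259.0, 189.2], [222.1, 191.9], [258.7, 193.4], [223.3, 192.8], [259.5, 194.4]]
scene [[286.3, 131.8], [300.6, 146.1], [283.7, 133.0], [298.0, 147.3], [283.9, 135.7], [298.1, 150.1]]
```

View pics/c3.png

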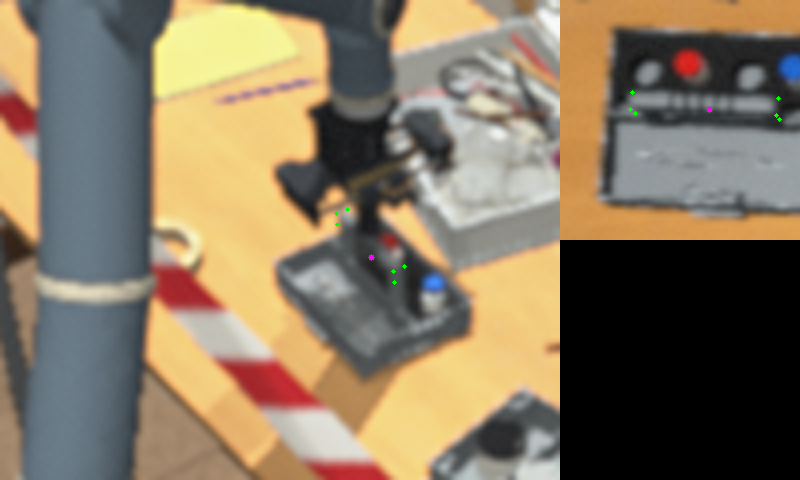

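The scene crop shows the fingers right at the bar (TCP at crop (371,258)), and the tray has not moved. A tiny lift will show whether anything is held.

>>> jog_arm([
  {"dx":0,"dy":0,"dz":-0.003,"ax":0,"ay":0,"az":0,"grip":0.0},
  {"dx":0,"dy":0,"dz":-0.003,"ax":0,"ay":0,"az":0,"grip":0.0},
  {"dx":0,"dy":0,"dz":0,"ax":0,"ay":0,"az":0,"grip":0.0},
])

```text
time: 4.2
position: [0.5531, 0.3281, 0.0958]
tcp_rot: [180.0, -0.0, 86.9]
force: [0.2, -0.2, -0.5]
opening: 0.005
gripper_force: 0.0
```

```bash
python3 - <<'E'
from h import *
s=env.snapshot("scene");s0=cv2.imread("pics/scene0.png");t=env.snapshot("top");t0=cv2.imread("pics/top0.png")
cv2.imwrite("pics/scene2.png",s);cv2.imwrite("pics/top2.png",t)
z=lambda i,r,k:cv2.resize(i[r[0]:r[1],r[2]:r[3]],None,fx=k,fy=k,interpolation=cv2.INTER_CUBIC)
r=(115,178,264,321);q=(165,225,205,285)
top=np.hstack([z(s0,r,6),z(s,r,6)]);bot=np.hstack([z(t0,q,3),z(t,q,3)])
c=np.zeros((600,800,3),np.uint8);c[:top.shape[0],:top.shape[1]]=top;c[400:400+bot.shape[0],:bot.shape[1]]=bot
o=env.get_obs()["position"]
u=(C["scene"].proj(o)[0]-(264,115)+.5)*6;print(u+(342,0));cv2.circle(c,(int(u[0])+342,int(u[1])),3,(255,0,255),1)
u=(C["top"].proj(o)[0]-(205,165)+.5)*3;print(u)
cv2.circle(c,(int(u[0])+240,int(u[1])+400),3,(255,0,255),1)
cv2.imwrite("pics/c4.png",c)
E
```

```text
[514.33565695 169.31882465]
[110.84821709  81.08707331]
```

View pics/c4.png

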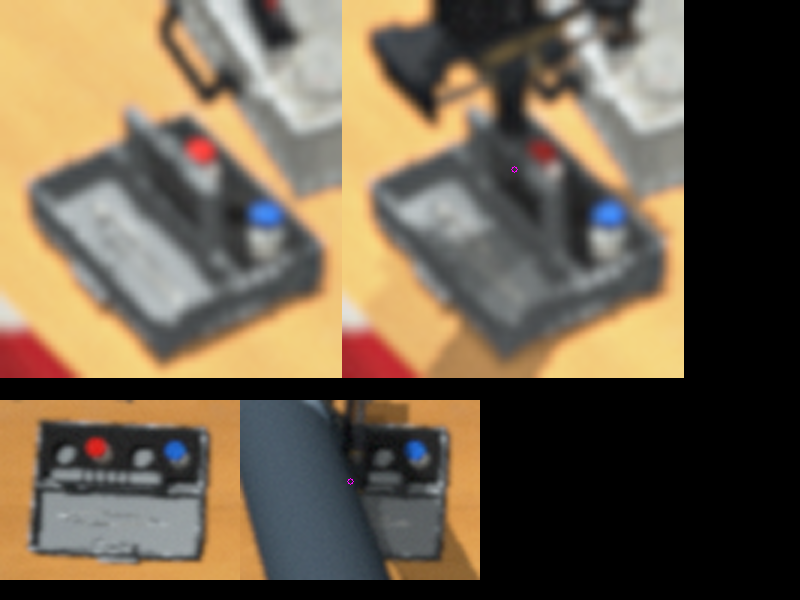

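The scene crop shows the finger column at about (512, 60 to 135), ending near the bar top, while the reported TCP projects to (514,169). The tips seem to end above the bar, so I'll compare pixel columns numerically.

```bash
python3 - <<'E'
from h import *
s0=cv2.imread("pics/scene0.png").astype(int);s=cv2.imread("pics/scene2.png").astype(int);t0=cv2.imread("pics/top0.png").astype(int);t=cv2.imread("pics/top2.png").astype(int)
print("scene rows 128-150, cols 286-300: before/after (green)")
for r in range(128,151):print(r,s0[r,286:301,1].tolist(),"|",s[r,286:301,1].tolist())
o=env.get_obs()["position"]
for dz in(0,.01,.02,.03,.04):print(dz,C["scene"].proj(o+[0,0,dz])[0].round(1))
E
```

```text
scene rows 128-150, cols 286-300: before/after (green)
128 [199, 199, 201, 202, 203, 203, 203, 197, 165, 114, 77, 102, 130, 108, 64] | [124, 97, 81, 64, 47, 42, 41, 38, 49, 63, 71, 98, 122, 101, 65]
129 [196, 197, 199, 200, 201, 202, 203, 202, 187, 152, 100, 74, 81, 70, 60] | [127, 125, 104, 70, 45, 40, 35, 37, 55, 76, 70, 70, 85, 74, 61]
130 [194, 196, 198, 200, 200, 200, 202, 204, 202, 181, 133, 78, 52, 59, 91] | [159, 165, 132, 81, 45, 33, 35, 37, 72, 105, 100, 71, 55, 65, 94]
131 [191, 196, 197, 199, 199, 201, 202, 205, 205, 194, 162, 114, 85, 103, 142] | [187, 186, 149, 89, 44, 30, 31, 40, 87, 135, 142, 111, 90, 107, 146]
132 [187, 192, 196, 199, 198, 200, 203, 204, 204, 199, 184, 161, 146, 159, 184] | [186, 185, 152, 98, 48, 25, 31, 42, 98, 157, 180, 164, 151, 164, 191]
133 [179, 188, 192, 195, 193, 190, 191, 189, 183, 184, 193, 193, 192, 196, 207] | [171, 173, 150, 99, 48, 25, 27, 44, 95, 159, 195, 201, 199, 204, 212]
134 [165, 181, 184, 185, 176, 160, 159, 146, 130, 139, 170, 195, 204, 206, 208] | [153, 158, 136, 91, 45, 27, 29, 33, 71, 128, 177, 204, 211, 212, 215]
135 [138,
[... 1562 characters left out ...]
 139, 154, 141, 106] | [85, 93, 89, 74, 56, 43, 36, 39, 49, 64, 80, 97, 108, 103, 79]
147 [85, 81, 81, 78, 74, 65, 51, 50, 57, 63, 75, 100, 114, 110, 90] | [88, 83, 81, 78, 70, 57, 43, 37, 38, 48, 62, 79, 93, 89, 74]
148 [101, 81, 77, 81, 84, 80, 64, 50, 52, 55, 64, 78, 88, 86, 75] | [102, 84, 80, 78, 78, 70, 57, 44, 36, 38, 48, 69, 85, 83, 71]
149 [126, 95, 80, 78, 84, 84, 75, 57, 51, 53, 62, 75, 84, 81, 70] | [122, 96, 83, 77, 76, 76, 71, 58, 45, 36, 49, 70, 82, 82, 71]
150 [151, 117, 93, 82, 81, 81, 78, 69, 57, 50, 60, 74, 83, 80, 69] | [141, 113, 92, 81, 76, 76, 75, 71, 57, 43, 47, 67, 82, 84, 71]
0 [292.2 142.7]
0.01 [292.1 141. ]
0.02 [292.  139.3]
0.03 [292.  137.6]
0.04 [291.9 135.9]
```

The finger hides the background down to row 136.8, just above the bar's top face. So the true tip looks about 30 mm higher than reported. I'll feel for the bar top with shut fingers, gently.

>>> jog_arm([
  {"dx":0,"dy":0,"dz":0.003,"ax":0,"ay":0,"az":0,"grip":0.0},
  {"dx":0,"dy":0,"dz":0.003,"ax":0,"ay":0,"az":0,"grip":0.0},
  {"dx":0,"dy":0,"dz":0.001,"ax":0,"ay":0,"az":0,"grip":0.0},
])

```text
time: 4.68
position: [0.5526, 0.3278, 0.0879]
tcp_rot: [-180.0, 0.0, 86.9]
force: [0.1, 0.1, -0.6]
opening: 0.005
gripper_force: 0.0
```

>>> jog_arm([
  {"dx":0,"dy":0,"dz":0.001,"ax":0,"ay":0,"az":0,"grip":0.0},
  {"dx":0,"dy":0,"dz":0.001,"ax":0,"ay":0,"az":0,"grip":0.0},
])

```text
time: 4.92
position: [0.5529, 0.3279, 0.0863]
tcp_rot: [180.0, -0.0, 86.9]
force: [1.4, 0.0, -1.2]
opening: 0.003
gripper_force: 0.0
```

>>> jog_arm([
  {"dx":0,"dy":0,"dz":0.001,"ax":0,"ay":0,"az":0,"grip":0.0},
  {"dx":0,"dy":0,"dz":0.001,"ax":0,"ay":0,"az":0,"grip":0.0},
])

```text
time: 5.18
position: [0.5529, 0.328, 0.0843]
tcp_rot: [180.0, -0.0, 86.9]
force: [-0.8, 0.1, -0.2]
opening: 0.005
gripper_force: 0.0
```

>>> jog_arm([
  {"dx":0,"dy":0,"dz":0.001,"ax":0,"ay":0,"az":0,"grip":0.0},
  {"dx":0,"dy":0,"dz":0.001,"ax":0,"ay":0,"az":0,"grip":0.0},
])

```text
time: 5.42
position: [0.5528, 0.3279, 0.0823]
tcp_rot: [-180.0, -0.0, 86.9]
force: [-0.3, 0.0, -0.3]
opening: 0.005
gripper_force: 0.0
```

>>> jog_arm([
  {"dx":0,"dy":0,"dz":0.001,"ax":0,"ay":0,"az":0,"grip":0.0},
  {"dx":0,"dy":0,"dz":0.001,"ax":0,"ay":0,"az":0,"grip":0.0},
])

```text
time: 5.68
position: [0.5529, 0.3279, 0.0812]
tcp_rot: [-180.0, -0.0, 86.9]
force: [-3.7, -1.4, 8.9]
opening: 0.006
gripper_force: 4.6
```

```bash
python3 - <<'E'
from h import *
s=env.snapshot("scene").astype(int);cv2.imwrite("pics/scene3.png",s)
for r in range(130,150):print(r,s[r,286:301,1].tolist())
o=env.get_obs();print(o["position"],o["force"],o["ft_torque"],o["qpos"],o["tau"])
E
```

```text
130 [107, 83, 84, 72, 52, 41, 41, 39, 43, 63, 83, 84, 71, 73, 97]
131 [112, 103, 91, 71, 52, 43, 40, 38, 51, 91, 120, 114, 94, 108, 147]
132 [120, 125, 105, 68, 45, 37, 36, 34, 61, 117, 161, 162, 151, 163, 191]
133 [139, 147, 116, 69, 38, 32, 31, 33, 63, 127, 182, 199, 199, 204, 212]
134 [147, 153, 120, 70, 35, 24, 29, 31, 55, 114, 172, 203, 212, 212, 214]
135 [127, 132, 105, 64, 34, 27, 30, 31, 45, 86, 135, 175, 197, 207, 211]
136 [99, 100, 81, 52, 31, 24, 31, 30, 43, 64, 90, 128, 163, 191, 206]
137 [84, 78, 66, 44, 28, 25, 29, 34, 41, 55, 67, 85, 120, 163, 190]
138 [79, 76, 63, 45, 31, 30, 33, 32, 37, 48, 54, 60, 81, 120, 160]
139 [79, 76, 66, 51, 37, 30, 31, 36, 43, 46, 45, 46, 51, 77, 116]
140 [82, 77, 68, 56, 46, 37, 37, 51, 60, 58, 49, 43, 45, 58, 80]
141 [84, 78, 67, 58, 50, 49, 49, 63, 74, 74, 66, 58, 69, 83, 79]
142 [84, 77, 70, 58, 56, 55, 53, 64, 80, 88, 89, 89, 111, 127, 103]
143 [83, 83, 72, 58, 56, 55, 52, 59, 81, 100, 108, 117, 141, 150, 116]
144 [89, 94, 83, 62, 50, 48, 46, 52, 74, 97, 112, 124, 138, 136, 101]
145 [91, 100, 91, 70, 52, 42, 39, 41, 60, 81, 100, 115, 122, 114, 84]
146 [85, 92, 89, 77, 58, 43, 38, 37, 46, 65, 82, 99, 108, 102, 79]
147 [86, 84, 82, 79, 70, 56, 44, 38, 37, 47, 61, 81, 92, 89, 74]
148 [101, 84, 81, 78, 76, 71, 57, 42, 36, 37, 50, 70, 85, 83, 71]
149 [122, 95, 82, 78, 76, 76, 69, 58, 43, 37, 48, 70, 82, 82, 72]
[0.55282905 0.32795132 0.081236  ] [-2.00405824 -0.34669249  5.00757437] [-0.26253432  0.46969017  0.05450042] [-45.66806687  30.20105023  15.72038644  99.19080162  -9.99221201
  51.97677679 -28.89415003] [ 4.19113250e-02 -4.63221538e+01  3.82576659e+00 -1.96644455e+01
 -5.19870850e-02 -6.66606780e-01  6.99471402e-04][ WARN:0@0.797] global loadsave.cpp:1063 imwrite_ Unsupported depth image for selected encoder is fallbacked to CV_8U.
```

The fingers contact the bar top (true z about 0.116) at reading 0.0815, and the picture agrees. So true tip z = reading + 0.0345. I'll back off, open, and straddle the bar at reading 0.054.

>>> jog_arm([
  {"dx":0,"dy":0,"dz":-0.005,"ax":0,"ay":0,"az":0,"grip":0.0},
  {"dx":0,"dy":0,"dz":-0.007,"ax":0,"ay":0,"az":0,"grip":0.06},
  {"dx":0,"dy":0,"dz":0,"ax":0,"ay":0,"az":0,"grip":0.06},
  {"dx":0,"dy":0,"dz":0,"ax":0,"ay":0,"az":0,"grip":0.06},
  {"dx":0,"dy":0,"dz":0,"ax":0,"ay":0,"az":0,"grip":0.06},
])

```text
time: 6.35
position: [0.5527, 0.3279, 0.0921]
tcp_rot: [-180.0, 0.0, 86.9]
force: [-0.8, 0.4, 0.1]
opening: 0.374
gripper_force: 0.0
```

>>> jog_arm([
  {"dx":0,"dy":0,"dz":0,"ax":0,"ay":0,"az":0,"grip":0.06},
  {"dx":0,"dy":0,"dz":0,"ax":0,"ay":0,"az":0,"grip":0.06},
  {"dx":0,"dy":0,"dz":0,"ax":0,"ay":0,"az":0,"grip":0.06},
])

```text
time: 6.72
position: [0.5528, 0.3279, 0.0923]
tcp_rot: [-180.0, -0.0, 86.9]
force: [-0.8, -0.8, 0.4]
opening: 0.665
gripper_force: 0.0
```

>>> jog_arm([
  {"dx":0,"dy":0,"dz":0.008,"ax":0,"ay":0,"az":0,"grip":0.06},
  {"dx":0,"dy":0,"dz":0.008,"ax":0,"ay":0,"az":0,"grip":0.06},
])

```text
time: 6.98
position: [0.5526, 0.3279, 0.0757]
tcp_rot: [-180.0, 0.0, 86.9]
force: [-0.1, 0.1, -0.8]
opening: 0.688
gripper_force: 0.0
```

>>> jog_arm([
  {"dx":0,"dy":0,"dz":0.008,"ax":0,"ay":0,"az":0,"grip":0.06},
  {"dx":0,"dy":0,"dz":0.008,"ax":0,"ay":0,"az":0,"grip":0.06},
  {"dx":0,"dy":0,"dz":0.004,"ax":0,"ay":0,"az":0,"grip":0.06},
])

```text
time: 7.35
position: [0.5525, 0.3278, 0.0555]
tcp_rot: [-180.0, 0.0, 86.9]
force: [0.5, -0.2, 0.3]
opening: 0.69
gripper_force: 0.0
```

>>> jog_arm([
  {"dx":0,"dy":0,"dz":0,"ax":0,"ay":0,"az":0,"grip":0.03},
  {"dx":0,"dy":0,"dz":0,"ax":0,"ay":0,"az":0,"grip":0.025},
  {"dx":0,"dy":0,"dz":0,"ax":0,"ay":0,"az":0,"grip":0.022},
  {"dx":0,"dy":0,"dz":0,"ax":0,"ay":0,"az":0,"grip":0.019},
  {"dx":0,"dy":0,"dz":0,"ax":0,"ay":0,"az":0,"grip":0.016},
], force=6)

```text
time: 7.98
position: [0.5529, 0.328, 0.0565]
tcp_rot: [180.0, -0.0, 86.9]
force: [-1.0, 0.4, -0.4]
opening: 0.228
gripper_force: 0.0
```

>>> jog_arm([
  {"dx":0,"dy":0,"dz":0,"ax":0,"ay":0,"az":0,"grip":0.014},
  {"dx":0,"dy":0,"dz":0,"ax":0,"ay":0,"az":0,"grip":0.012},
  {"dx":0,"dy":0,"dz":0,"ax":0,"ay":0,"az":0,"grip":0.01},
  {"dx":0,"dy":0,"dz":0,"ax":0,"ay":0,"az":0,"grip":0.01},
], force=6)

```text
time: 8.48
position: [0.5532, 0.3279, 0.0565]
tcp_rot: [180.0, -0.0, 86.9]
force: [2.5, -0.4, -0.8]
opening: 0.161
gripper_force: 6.0
```

The bar is gripped at a 14 mm opening. I'll firm the grip and lift gently.

>>> jog_arm([
  {"dx":0,"dy":0,"dz":0,"ax":0,"ay":0,"az":0,"grip":0.005},
  {"dx":0,"dy":0,"dz":0,"ax":0,"ay":0,"az":0,"grip":0.005},
  {"dx":0,"dy":0,"dz":0,"ax":0,"ay":0,"az":0,"grip":0.005},
  {"dx":0,"dy":0,"dz":-0.001,"ax":0,"ay":0,"az":0,"grip":0.005},
  {"dx":0,"dy":0,"dz":-0.002,"ax":0,"ay":0,"az":0,"grip":0.005},
], force=40)

```text
time: 9.1
position: [0.551, 0.3277, 0.0582]
tcp_rot: [-179.8, 0.1, 86.9]
force: [-0.0, 0.5, -4.5]
opening: 0.154
gripper_force: 40.0
```

>>> jog_arm([
  {"dx":0,"dy":0,"dz":-0.003,"ax":0,"ay":0,"az":0,"grip":0.005},
  {"dx":0,"dy":0,"dz":-0.005,"ax":0,"ay":0,"az":0,"grip":0.005},
  {"dx":0,"dy":0,"dz":-0.008,"ax":0,"ay":0,"az":0,"grip":0.005},
  {"dx":0,"dy":0,"dz":-0.011,"ax":0,"ay":0,"az":0,"grip":0.005},
  {"dx":0,"dy":0,"dz":-0.012,"ax":0,"ay":0,"az":0,"grip":0.005},
])

```text
time: 9.72
position: [0.553, 0.328, 0.0994]
tcp_rot: [180.0, -0.0, 86.9]
force: [-1.0, -0.1, -4.3]
opening: 0.156
gripper_force: 40.0
```

>>> jog_arm([
  {"dx":0,"dy":0,"dz":-0.015,"ax":0,"ay":0,"az":0,"grip":0.005},
  {"dx":0,"dy":0,"dz":-0.02,"ax":0,"ay":0,"az":0,"grip":0.005},
  {"dx":0,"dy":0,"dz":-0.02,"ax":0,"ay":0,"az":0,"grip":0.005},
  {"dx":0,"dy":0,"dz":-0.018,"ax":0,"ay":0,"az":0,"grip":0.005},
  {"dx":0,"dy":0,"dz":-0.01,"ax":0,"ay":0,"az":0,"grip":0.005},
])

```text
time: 10.35
position: [0.5534, 0.3281, 0.1831]
tcp_rot: [179.9, -0.1, 86.9]
force: [0.3, 0.1, -5.0]
opening: 0.159
gripper_force: 40.0
```

The tray weighs about 4.7 N and is lifted clear. I'll turn it to the jar tray's yaw and carry it over.

>>> jog_arm([
  {"dx":0,"dy":0,"dz":0,"ax":0,"ay":0,"az":-0.04,"grip":0.005},
  {"dx":0,"dy":0,"dz":0,"ax":0,"ay":0,"az":-0.0743,"grip":0.005},
  {"dx":0,"dy":0,"dz":0,"ax":0,"ay":0,"az":-0.0743,"grip":0.005},
  {"dx":0,"dy":0,"dz":0,"ax":0,"ay":0,"az":-0.04,"grip":0.005},
  {"dx":-0.0066,"dy":-0.002,"dz":0,"ax":0,"ay":0,"az":0,"grip":0.005},
])

```text
time: 10.98
position: [0.5515, 0.3213, 0.1807]
tcp_rot: [-179.9, 0.0, 100.1]
force: [0.1, 0.0, -4.1]
opening: 0.158
gripper_force: 40.0
```

>>> jog_arm([
  {"dx":-0.0131,"dy":-0.0041,"dz":0,"ax":0,"ay":0,"az":0,"grip":0.005},
  {"dx":-0.0197,"dy":-0.0061,"dz":0,"ax":0,"ay":0,"az":0,"grip":0.005},
  {"dx":-0.0263,"dy":-0.0081,"dz":0,"ax":0,"ay":0,"az":0,"grip":0.005},
  {"dx":-0.0263,"dy":-0.0081,"dz":0,"ax":0,"ay":0,"az":0,"grip":0.005},
  {"dx":-0.0263,"dy":-0.0081,"dz":0,"ax":0,"ay":0,"az":0,"grip":0.005},
])

```text
time: 11.6
position: [0.5372, 0.2022, 0.1816]
tcp_rot: [180.0, 0.0, 99.9]
force: [0.5, -0.4, -3.8]
opening: 0.156
gripper_force: 40.0
```

>>> jog_arm([
  {"dx":-0.0263,"dy":-0.0081,"dz":0,"ax":0,"ay":0,"az":0,"grip":0.005},
  {"dx":-0.0263,"dy":-0.0081,"dz":0,"ax":0,"ay":0,"az":0,"grip":0.005},
  {"dx":-0.0263,"dy":-0.0081,"dz":0,"ax":0,"ay":0,"az":0,"grip":0.005},
  {"dx":-0.0263,"dy":-0.0081,"dz":0,"ax":0,"ay":0,"az":0,"grip":0.005},
  {"dx":-0.0263,"dy":-0.0081,"dz":0,"ax":0,"ay":0,"az":0,"grip":0.005},
])

```text
time: 12.22
position: [0.5197, 0.0659, 0.1816]
tcp_rot: [180.0, -0.0, 99.9]
force: [1.3, -0.2, -4.5]
opening: 0.154
gripper_force: 40.0
```

>>> jog_arm([
  {"dx":-0.0263,"dy":-0.0081,"dz":0,"ax":0,"ay":0,"az":0,"grip":0.005},
  {"dx":-0.0263,"dy":-0.0081,"dz":0,"ax":0,"ay":0,"az":0,"grip":0.005},
  {"dx":-0.0197,"dy":-0.0061,"dz":0,"ax":0,"ay":0,"az":0,"grip":0.005},
  {"dx":-0.0131,"dy":-0.0041,"dz":0,"ax":0,"ay":0,"az":0,"grip":0.005},
  {"dx":-0.0066,"dy":-0.002,"dz":0,"ax":0,"ay":0,"az":0,"grip":0.005},
])

```text
time: 12.85
position: [0.508, -0.0282, 0.1815]
tcp_rot: [180.0, -0.0, 99.9]
force: [0.3, -0.6, -3.2]
opening: 0.158
gripper_force: 40.0
```

```bash
python3 - <<'E'
from h import *
T,S=C["top"],C["scene"]
t=env.snapshot("top");s=env.snapshot("scene");cv2.imwrite("pics/top4.png",t);cv2.imwrite("pics/scene4.png",s)
o=env.get_obs();print(o["position"],o["tcp_rot"],o["force"],o["gripper_force"])
p=o["position"];z=p[2]-.0565
V0=[p[0],p[1],z,np.radians(o["tcp_rot"][2]-90)]
a=(t,T,rect(.075,.095,.052,(1,1),"BR")+rect(.075,.095,.012,(1,1),"FL"))
b=(s,S,rect(.075,.095,.052,(1,1),"BL")+rect(.075,.095,.012,(1,1),"FR"))
print("top",fit([a],V0).round(4));print("scene",fit([b],V0).round(4));print("both z",fit([a,b],V0,free=(0,1,2,3)).round(4))
A=cv2.resize(t[150:250,280:420],None,fx=4,fy=4,interpolation=cv2.INTER_CUBIC);draw(A,T,a[2],V0,(280,150),4,(0,255,0))
B=cv2.resize(s[135:245,290:390],None,fx=4,fy=4,interpolation=cv2.INTER_CUBIC);draw(B,S,b[2],V0,(290,135),4,(0,255,0))
c=np.zeros((440,800,3),np.uint8);c[:400,:400]=A[:,80:480];c[:440,400:]=B;cv2.imwrite("pics/c5.png",c)
E
```

```text
[ 0.50823791 -0.02768637  0.18141686] [ 1.79986622e+02 -5.73837469e-03  9.99438854e+01] [ 0.44004881 -0.93498972 -3.36608048] 40.011179046705365
['0.40/1.20/3', '0.45/0.85/50', '0.30/0.60/2', '0.20/0.20/36']
top [ 0.5027 -0.0261  0.1249  0.16  ]
['-0.50/1.10/67', '-1.10/0.73/11', '-0.30/0.63/20', '-0.75/0.68/23']
scene [ 0.5069 -0.0251  0.1249  0.1343]
['0.20/1.33/3', '0.35/0.85/50', '0.30/0.70/2', '0.20/0.20/36']
['-0.30/1.09/65', '-1.35/0.64/39', '-1.10/0.60/20', '-0.30/0.66/23']
both z [ 0.5028 -0.026   0.1272  0.163 ]
```

View pics/c5.png

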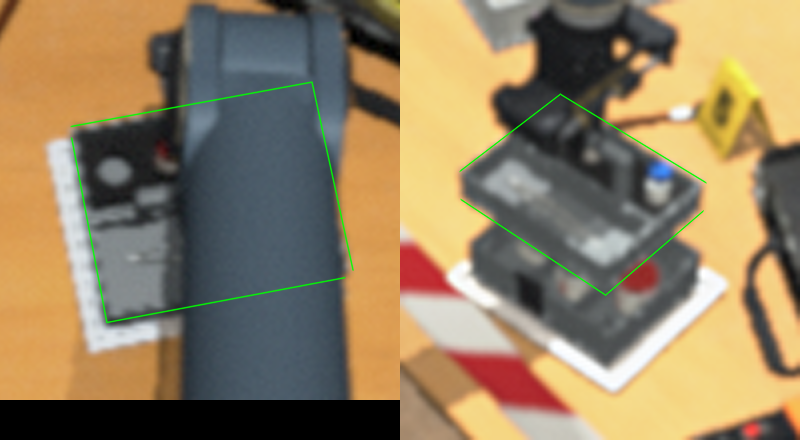

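The view shows the vial tray held level over the jar tray, with its left edge running from about (72,128) to (107,322) in the left panel. The arm hides the right part. I'll fit only the visible edges with the yaw fixed.

```bash
cat >> h.py <<'E'
def part(hx,hy,z,e,a,b,sg=1):
    "partial edges: e in FBLR, from a to b along the edge (object coords)"
    if e in "FB":
        x=-hx if e=="F" else hx;return ((x,a,z),(x,b,z),(-1 if e=="F" else 1,0,0),sg)
    y=hy if e=="L" else -hy;return ((a,y,z),(b,y,z),(0,1 if e=="L" else -1,0),sg)
def held(t,s,pose,w=2.5):
    a=(t,C["top"],[part(.075,.095,.052,"L",-.07,.06),part(.075,.095,.012,"F",.05,.09),part(.075,.095,.052,"B",.06,.09)])
    b=(s,C["scene"],[part(.075,.095,.052,"L",-.07,-.01),part(.075,.095,.012,"F",-.09,.09),part(.075,.095,.012,"R",-.07,.07),part(.075,.095,.052,"B",-.09,-.04)])
    return fit([a],pose,free=(0,1),w=w),fit([b],pose,free=(0,1),w=w)
E
python3 - <<'E'
from h import *
t=cv2.imread("pics/top4.png");s=cv2.imread("pics/scene4.png");t0=cv2.imread("pics/top0.png");s0=cv2.imread("pics/scene0.png")
psi=np.radians(9.94)
r=held(t,s,[.5082,-.0277,.125,psi]);print("held",[x.round(4) for x in r])
for y in(.170,.1735,.177):
    j=fit([(t0,C["top"],[part(.075,.095,.066,"L",-.07,.06),part(.075,.095,.066,"F",.03,.09,-1),part(.075,.095,.066,"B",.03,.09)])],[.5145,-.0253,.004,y],free=(0,1),w=2.5);print("jar top part",y,j.round(4))
j=fit([(t0,C["top"],rect(.075,.095,.066,(-1,1,1,1)))],[.5145,-.0253,.004,psi],free=(0,1),w=2.5);print("jar top full",j.round(4))
# jar lids & socket landmarks not used
E
```

```text
['0.10/0.13/37', '0.20/0.10/63', '0.25/0.25/57']
['-0.20/0.10/71', '-1.00/0.60/18', '-1.40/0.56/22', '-0.10/0.10/71']
held [array([ 0.5032, -0.0242,  0.125 ,  0.1735]), array([ 0.504 , -0.0305,  0.125 ,  0.1735])]
['0.00/0.20/34', '-0.55/0.25/32', '-0.50/0.30/59']
jar top part 0.17 [ 0.5143 -0.0249  0.004   0.17  ]
['0.10/0.23/34', '-0.55/0.25/32', '-0.55/0.25/59']
jar top part 0.1735 [ 0.5145 -0.0248  0.004   0.1735]
['0.00/0.20/34', '-0.55/0.25/32', '-0.55/0.35/59']
jar top part 0.177 [ 0.5148 -0.0248  0.004   0.177 ]
['-0.50/0.30/31', '-0.45/0.28/59', '0.10/0.20/35', '0.10/0.30/54']
jar top full [ 0.5145 -0.0253  0.004   0.1735]
```

Relative to the jar tray in the top camera, the held tray is 11.0 mm forward and 2.7 mm left. I'll correct y, raise the front by 0.15 rad, and measure again.

>>> jog_arm([
  {"dx":-0.0014,"dy":0,"dz":0,"ax":0.03,"ay":0,"az":0,"grip":0.005},
  {"dx":-0.0013,"dy":0,"dz":0,"ax":0.045,"ay":0,"az":0,"grip":0.005},
  {"dx":0,"dy":0,"dz":0,"ax":0.045,"ay":0,"az":0,"grip":0.005},
  {"dx":0,"dy":0,"dz":0,"ax":0.03,"ay":0,"az":0,"grip":0.005},
  {"dx":0,"dy":0,"dz":0,"ax":0,"ay":0,"az":0,"grip":0.005},
])

```text
time: 13.58
position: [0.5096, -0.0289, 0.1809]
tcp_rot: [-171.4, 0.0, 100.1]
force: [-0.6, 0.2, -4.0]
opening: 0.154
gripper_force: 40.0
```

```bash
cat >> h.py <<'E'
_place=place
PITCH=0.0
def place(P,x,y,z,yaw):
    P=np.asarray(P,float);c,s=np.cos(PITCH),np.sin(PITCH)
    return _place(np.c_[P[:,0]*c+P[:,2]*s,P[:,1],-P[:,0]*s+P[:,2]*c],x,y,z,yaw)
JAR=np.array([.5145,-.0251])
def rel(p,psi=.1735):
    d=np.array(p[:2])-JAR;return np.array([d@[np.cos(psi),np.sin(psi)],d@[-np.sin(psi),np.cos(psi)]])*1e3
E
python3 - <<'E'
import h
from h import *
h.PITCH=.15
t=env.snapshot("top");s=env.snapshot("scene");cv2.imwrite("pics/top5.png",t);cv2.imwrite("pics/scene5.png",s)
o=env.get_obs();print(o["position"],o["tcp_rot"],o["force"],o["ft_torque"],o["gripper_force"],o["time"])
for z in(.0905,.0565):
    p=o["position"];P=[p[0]-.0008-z*.149*.985-.004,p[1]+.002-z*.149*.173,p[2]-.0565*1+ (z*(1-.9888)),.1735]
    r=held(t,s,P,w=3);print("zq",z,np.round(P,4),[x.round(4) for x in r],"rel mm",[rel(x).round(1) for x in r])
E
```

```text
[ 0.50882426 -0.02950071  0.18113469] [-1.71392310e+02 -3.90574188e-03  1.00022512e+02] [ 0.76799091 -0.12289805 -4.72953696] [-0.07762747 -0.26793523  0.00554725] 40.001254454255104 13.675
['0.00/0.20/42', '-0.30/0.20/54', '-0.30/0.20/47']
['-0.10/0.10/74', '-1.00/1.70/14', '-1.00/2.23/16', '-0.20/0.10/68']
zq 0.0905 [ 0.4907 -0.0298  0.1256  0.1735] [array([ 0.4978, -0.0257,  0.1256,  0.1735]), array([ 0.4975, -0.0324,  0.1256,  0.1735])] rel mm [array([-16.5,   2.3]), array([-18. ,  -4.3])]
['0.00/0.20/42', '-0.30/0.20/54', '-0.30/0.20/47']
['-0.10/0.10/74', '-1.00/1.73/14', '-1.00/2.23/16', '-0.20/0.10/68']
zq 0.0565 [ 0.4957 -0.029   0.1253  0.1735] [array([ 0.4979, -0.0257,  0.1253,  0.1735]), array([ 0.4977, -0.0321,  0.1253,  0.1735])] rel mm [array([-16.4,   2.3]), array([-17.7,  -4. ])]
```

The top camera puts the tray at (-16.4, +2.3) mm relative to the jar tray, and the scene camera at about (-15.7, +1.1). I'll move back 10.3, right 1.7 and down 38 mm, then look again.

>>> jog_arm([
  {"dx":-0.0003,"dy":0.002,"dz":0.004,"ax":0,"ay":0,"az":0,"grip":0.005},
  {"dx":-0.0004,"dy":0.004,"dz":0.009,"ax":0,"ay":0,"az":0,"grip":0.005},
  {"dx":-0.0004,"dy":0.004,"dz":0.01,"ax":0,"ay":0,"az":0,"grip":0.005},
  {"dx":-0.0004,"dy":0.004,"dz":0.009,"ax":0,"ay":0,"az":0,"grip":0.005},
  {"dx":-0.0002,"dy":0.0019,"dz":0.004,"ax":0,"ay":0,"az":0,"grip":0.005},
])

```text
time: 14.3
position: [0.519, -0.0295, 0.1423]
tcp_rot: [-171.3, -0.0, 100.0]
force: [-0.0, 0.5, -4.0]
opening: 0.157
gripper_force: 40.0
```

>>> jog_arm([
  {"dx":0,"dy":0,"dz":0,"ax":0,"ay":0,"az":0,"grip":0.005},
  {"dx":0,"dy":0,"dz":0,"ax":0,"ay":0,"az":0,"grip":0.005},
])

```text
time: 14.55
position: [0.5196, -0.0296, 0.1436]
tcp_rot: [-171.4, -0.0, 100.0]
force: [0.3, 0.7, -4.6]
opening: 0.152
gripper_force: 40.0
```

```bash
python3 - <<'E'
import h
from h import *
h.PITCH=.15
t=env.snapshot("top");s=env.snapshot("scene");cv2.imwrite("pics/top6.png",t);cv2.imwrite("pics/scene6.png",s)
o=env.get_obs();p=o["position"];print(p,o["tcp_rot"],o["force"],o["ft_torque"],o["gripper_force"],o["time"])
z=.1255-(.18113-p[2])
P=[.5145-.006,-.0251-.001,z,np.radians(o["tcp_rot"][2]-90)]
r=held(t,s,P,w=3);print("z",z,[x.round(4) for x in r],"rel mm",[rel(x).round(1) for x in r])
# separately: scene with only clean edges, free y,z from L,B; and L edge piecewise offsets in top
g=edgepts(t,C["top"],[part(.075,.095,.052,"L",-.07,.06)],r[0],2.5,n=14);print(g[0][0].round(1))
g=edgepts(t,C["top"],[part(.075,.095,.012,"L",-.07,.06)],r[0],2.5,n=14);print(g[0][0].round(1))
b=(s,C["scene"],[part(.075,.095,.052,"L",-.07,-.01),part(.075,.095,.052,"B",-.09,-.04)])
q=fit([b],P,free=(0,1),w=3);h.PITCH=0
s0=cv2.imread("pics/scene0.png")
b=(s0,C["scene"],[part(.075,.095,.066,"L",-.07,-.01),part(.075,.095,.066,"B",-.09,-.04)])
j=fit([b],[.5139,-.0267,.004,.1735],free=(0,1),w=3);print("scene LB held",q.round(4),"jar",j.round(4),rel(q)-rel(j))
E
```

```text
[ 0.51959454 -0.02954219  0.14369881] [-1.71447685e+02 -5.24305498e-03  1.00003576e+02] [-0.287863    0.09488442 -4.90920718] [ 0.00065679 -0.20258211 -0.02090003] 40.00089227221906 14.65
['0.00/0.13/44', '0.65/0.64/31', '0.20/0.23/47']
['-0.10/0.10/71', '-0.80/1.45/3', '-1.35/0.45/14', '-0.15/0.25/65']
z 0.08806880668587438 [array([ 0.5053, -0.0253,  0.0881,  0.1746]), array([ 0.508 , -0.0321,  0.0881,  0.1746])] rel mm [array([-9. ,  1.4]), array([-7.6, -5.8])]
[ 0.   0.1  0.1  0.2 -0.1 -0.1 -0.1 -0.1  0.1  0.2 -0.1  0.1 -0.4 -0.2]
[-0.4 -0.4 -0.1 -0.3 -0.1 -0.4 -0.5 -0.4 -0.4 -0.5 -0.3 -0.2 -0.3 -0.3]
['0.00/0.10/71', '-0.05/0.25/65']
['0.00/0.10/68', '0.00/0.10/58']
scene LB held [ 0.5076 -0.0328  0.0881  0.1746] jar [ 0.5124 -0.0313  0.004   0.1735] [-4.97837728 -0.6369319 ]
```

The scene camera gives (-5.0, -0.6) and the top camera about (-8.5, +0.9), so the tray is centred within about a millimetre and in the x window. I'll lower in small steps, watching the force.

>>> jog_arm([
  {"dx":-0.0003,"dy":0.0006,"dz":0.003,"ax":0,"ay":0,"az":0,"grip":0.005},
  {"dx":0,"dy":0.0003,"dz":0.002,"ax":0,"ay":0,"az":0,"grip":0.005},
  {"dx":0,"dy":0,"dz":0,"ax":0,"ay":0,"az":0,"grip":0.005},
])

```text
time: 15.02
position: [0.5193, -0.0298, 0.138]
tcp_rot: [-171.4, -0.0, 100.0]
force: [-0.2, -1.1, -5.1]
opening: 0.151
gripper_force: 40.0
```

>>> jog_arm([
  {"dx":0,"dy":0.0001,"dz":0.001,"ax":0,"ay":0,"az":0,"grip":0.005},
  {"dx":0,"dy":0.0002,"dz":0.001,"ax":0,"ay":0,"az":0,"grip":0.005},
])

```text
time: 15.28
position: [0.5196, -0.0298, 0.1362]
tcp_rot: [-171.4, -0.0, 100.0]
force: [-0.4, -1.1, -4.7]
opening: 0.155
gripper_force: 40.0
```

>>> jog_arm([
  {"dx":0,"dy":0.0001,"dz":0.001,"ax":0,"ay":0,"az":0,"grip":0.005},
  {"dx":0,"dy":0.0002,"dz":0.001,"ax":0,"ay":0,"az":0,"grip":0.005},
])

```text
time: 15.52
position: [0.5195, -0.0298, 0.1341]
tcp_rot: [-171.4, -0.0, 100.0]
force: [-0.4, -0.5, -4.6]
opening: 0.159
gripper_force: 40.0
```

>>> jog_arm([
  {"dx":0,"dy":0.0001,"dz":0.001,"ax":0,"ay":0,"az":0,"grip":0.005},
  {"dx":0,"dy":0,"dz":0,"ax":0,"ay":0,"az":0,"grip":0.005},
])

```text
time: 15.78
position: [0.5194, -0.0298, 0.1331]
tcp_rot: [-171.4, -0.0, 100.0]
force: [-0.6, -0.4, -4.6]
opening: 0.158
gripper_force: 40.0
```

>>> jog_arm([
  {"dx":0,"dy":0.0001,"dz":0.001,"ax":0,"ay":0,"az":0,"grip":0.005},
  {"dx":0,"dy":0.0002,"dz":0.001,"ax":0,"ay":0,"az":0,"grip":0.005},
])

```text
time: 16.02
position: [0.5195, -0.0298, 0.1312]
tcp_rot: [-171.4, -0.0, 100.0]
force: [-0.2, 0.5, -4.1]
opening: 0.159
gripper_force: 40.0
```

>>> jog_arm([
  {"dx":0,"dy":0.0001,"dz":0.001,"ax":0,"ay":0,"az":0,"grip":0.005},
  {"dx":0,"dy":0.0,"dz":0,"ax":0,"ay":0,"az":0,"grip":0.005},
])

```text
time: 16.27
position: [0.5194, -0.0298, 0.1301]
tcp_rot: [-171.4, -0.0, 100.0]
force: [0.0, -0.1, -4.5]
opening: 0.157
gripper_force: 40.0
```

>>> jog_arm([
  {"dx":0,"dy":0.0001,"dz":0.001,"ax":0,"ay":0,"az":0,"grip":0.005},
  {"dx":0,"dy":0.0002,"dz":0.001,"ax":0,"ay":0,"az":0,"grip":0.005},
])

```text
time: 16.52
position: [0.5195, -0.0298, 0.1281]
tcp_rot: [-171.4, -0.0, 100.0]
force: [-0.1, 0.4, -5.1]
opening: 0.157
gripper_force: 40.0
```

>>> jog_arm([
  {"dx":0,"dy":0.0001,"dz":0.001,"ax":0,"ay":0,"az":0,"grip":0.005},
  {"dx":0,"dy":0.0,"dz":0,"ax":0,"ay":0,"az":0,"grip":0.005},
])

```text
time: 16.77
position: [0.5193, -0.0298, 0.1271]
tcp_rot: [-171.4, -0.0, 100.0]
force: [0.9, 1.1, -5.9]
opening: 0.155
gripper_force: 40.0
```

>>> jog_arm([
  {"dx":0,"dy":0.0002,"dz":0.001,"ax":0,"ay":0,"az":0,"grip":0.005},
  {"dx":0,"dy":0.0,"dz":0,"ax":0,"ay":0,"az":0,"grip":0.005},
])

```text
time: 17.02
position: [0.5194, -0.0298, 0.1261]
tcp_rot: [-171.4, -0.0, 100.0]
force: [0.9, 0.1, -4.4]
opening: 0.159
gripper_force: 40.0
```

>>> jog_arm([
  {"dx":0,"dy":0.0001,"dz":0.001,"ax":0,"ay":0,"az":0,"grip":0.005},
  {"dx":0,"dy":0.0,"dz":0,"ax":0,"ay":0,"az":0,"grip":0.005},
])

```text
time: 17.27
position: [0.5195, -0.0298, 0.1252]
tcp_rot: [-171.4, -0.0, 100.0]
force: [-0.3, 1.1, -4.1]
opening: 0.157
gripper_force: 40.0
```

>>> jog_arm([
  {"dx":0,"dy":0.0002,"dz":0.001,"ax":0,"ay":0,"az":0,"grip":0.005},
  {"dx":0,"dy":0.0,"dz":0,"ax":0,"ay":0,"az":0,"grip":0.005},
])

```text
time: 17.52
position: [0.5192, -0.0298, 0.1248]
tcp_rot: [-171.4, -0.0, 100.0]
force: [-4.3, 0.7, 3.3]
opening: 0.159
gripper_force: 40.0
```

>>> jog_arm([
  {"dx":0,"dy":0.0001,"dz":0.001,"ax":0,"ay":0,"az":0,"grip":0.005},
  {"dx":0,"dy":0.0,"dz":0,"ax":0,"ay":0,"az":0,"grip":0.005},
])

```text
time: 17.77
position: [0.5189, -0.0299, 0.1245]
tcp_rot: [-171.3, -0.1, 100.0]
force: [-6.0, 0.8, 9.5]
opening: 0.156
gripper_force: 40.1
```

The rear edge rested on the rim after 18.9 mm of lowering, against 18.8 predicted, so the toes are in. I'll ease up and then slide back toward the lip stop.

>>> jog_arm([
  {"dx":0,"dy":-0.0002,"dz":-0.0014,"ax":0,"ay":0,"az":0,"grip":0.005},
  {"dx":0,"dy":0,"dz":0,"ax":0,"ay":0,"az":0,"grip":0.005},
])

```text
time: 18.02
position: [0.5192, -0.0298, 0.1247]
tcp_rot: [-171.4, -0.0, 100.0]
force: [-3.4, 0.6, 4.0]
opening: 0.16
gripper_force: 40.0
```

>>> jog_arm([
  {"dx":0,"dy":0.001,"dz":-0.00015,"ax":0,"ay":0,"az":0,"grip":0.005},
  {"dx":0,"dy":0.001,"dz":-0.00015,"ax":0,"ay":0,"az":0,"grip":0.005},
  {"dx":0,"dy":0,"dz":0,"ax":0,"ay":0,"az":0,"grip":0.005},
])

```text
time: 18.4
position: [0.5198, -0.0297, 0.1251]
tcp_rot: [-171.2, -0.1, 100.0]
force: [-8.1, 0.5, 8.8]
opening: 0.156
gripper_force: 40.0
```

>>> jog_arm([
  {"dx":0,"dy":-0.0002,"dz":-0.001,"ax":0,"ay":0,"az":0,"grip":0.005},
  {"dx":0,"dy":0,"dz":0,"ax":0,"ay":0,"az":0,"grip":0.005},
])

```text
time: 18.65
position: [0.5216, -0.0294, 0.1251]
tcp_rot: [-171.4, 0.0, 100.0]
force: [-0.9, 1.3, -2.1]
opening: 0.158
gripper_force: 40.0
```

>>> jog_arm([
  {"dx":0,"dy":-0.0001,"dz":-0.001,"ax":0,"ay":0,"az":0,"grip":0.005},
  {"dx":0,"dy":0,"dz":0,"ax":0,"ay":0,"az":0,"grip":0.005},
])

```text
time: 18.9
position: [0.5217, -0.0294, 0.1262]
tcp_rot: [-171.4, 0.0, 100.0]
force: [0.9, 0.8, -4.2]
opening: 0.155
gripper_force: 40.0
```

```bash
python3 - <<'E'
import h
from h import *
h.PITCH=.15
t=env.snapshot("top");s=env.snapshot("scene");cv2.imwrite("pics/top7.png",t);cv2.imwrite("pics/scene7.png",s)
o=env.get_obs();p=o["position"];print(p,o["tcp_rot"],o["force"],o["ft_torque"],o["time"])
z=.1255-(.18113-p[2])
P=[.5145-.006,-.0251-.001,z,np.radians(o["tcp_rot"][2]-90)]
r=held(t,s,P,w=3);print("z",z,"rel top/scene",[rel(x).round(1) for x in r])
b=(s,C["scene"],[part(.075,.095,.052,"L",-.07,-.01),part(.075,.095,.052,"B",-.09,-.04)])
q=fit([b],P,free=(0,1),w=3);print("scene LB rel jar",rel(q)-rel([.5124,-.0313]))
# jar: has it moved? lower part of front/right faces vs white in both frames (foot edges, z=0..)
h.PITCH=0
for i in("0","4","7"):
    im=cv2.imread(f"pics/scene{i}.png");b=(im,C["scene"],[part(.075,.095,0,"R",-.07,.06),part(.075,.095,0,"F",-.09,-.03)])
    print("jar foot scene",i,rel(fit([b],[.5130,-.0300,.004,.1735],free=(0,1),w=3)))
E
```

```text
[ 0.52158734 -0.02947679  0.12630357] [-1.71416689e+02  7.65079420e-03  1.00008214e+02] [ 0.28838612  0.31251063 -3.71062901] [ 0.06939357 -0.24691327  0.03432206] 19.0
['0.00/0.10/45', '1.15/0.45/8', '0.25/0.35/46']
['-0.10/0.10/72', '-1.60/2.22/3', '-1.60/0.00/13', '0.00/0.10/67']
z 0.07067356577729189 rel top/scene [array([-6.1,  1. ]), array([-6.3, -6.3])]
['0.00/0.10/72', '0.00/0.10/67']
scene LB rel jar [-3.16233213 -0.94731077]
['0.00/0.10/54', '0.00/0.00/62']
jar foot scene 0 [9.64994987 4.13839324]
['0.00/0.10/54', '0.00/0.00/65']
jar foot scene 4 [10.20982444  4.9931042 ]
['0.00/0.10/54', '0.00/0.10/63']
jar foot scene 7 [10.13176828  4.8872115 ]
```

>>> jog_arm([
  {"dx":0,"dy":0.001,"dz":-0.00015,"ax":0,"ay":0,"az":0,"grip":0.005},
  {"dx":0,"dy":0.0005,"dz":-0.0001,"ax":0,"ay":0,"az":0,"grip":0.005},
  {"dx":0,"dy":0,"dz":0,"ax":0,"ay":0,"az":0,"grip":0.005},
])

```text
time: 19.38
position: [0.523, -0.0292, 0.1266]
tcp_rot: [-171.4, -0.0, 100.0]
force: [-0.5, 1.1, -4.2]
opening: 0.156
gripper_force: 40.0
```

>>> jog_arm([
  {"dx":0,"dy":0.001,"dz":-0.00015,"ax":0,"ay":0,"az":0,"grip":0.005},
  {"dx":0,"dy":0,"dz":0,"ax":0,"ay":0,"az":0,"grip":0.005},
])

```text
time: 19.62
position: [0.5241, -0.029, 0.1266]
tcp_rot: [-171.4, -0.0, 100.0]
force: [-0.1, -0.0, -5.5]
opening: 0.157
gripper_force: 40.0
```

>>> jog_arm([
  {"dx":0,"dy":0.001,"dz":-0.00015,"ax":0,"ay":0,"az":0,"grip":0.005},
  {"dx":0,"dy":0,"dz":0,"ax":0,"ay":0,"az":0,"grip":0.005},
])

```text
time: 19.88
position: [0.525, -0.0288, 0.1266]
tcp_rot: [-171.4, -0.0, 100.0]
force: [-0.5, 0.4, -4.5]
opening: 0.152
gripper_force: 40.0
```

>>> jog_arm([
  {"dx":0,"dy":0.001,"dz":-0.00015,"ax":0,"ay":0,"az":0,"grip":0.005},
  {"dx":0,"dy":0,"dz":0,"ax":0,"ay":0,"az":0,"grip":0.005},
])

```text
time: 20.12
position: [0.5259, -0.0287, 0.1266]
tcp_rot: [-171.4, -0.0, 100.0]
force: [0.3, 0.4, -4.3]
opening: 0.156
gripper_force: 40.0
```

>>> jog_arm([
  {"dx":0,"dy":0.001,"dz":-0.00015,"ax":0,"ay":0,"az":0,"grip":0.005},
  {"dx":0,"dy":0,"dz":0,"ax":0,"ay":0,"az":0,"grip":0.005},
])

```text
time: 20.38
position: [0.5264, -0.0287, 0.1265]
tcp_rot: [-171.3, -0.0, 100.0]
force: [-2.5, -0.4, -2.8]
opening: 0.156
gripper_force: 40.0
```

>>> jog_arm([
  {"dx":0,"dy":0.001,"dz":-0.00015,"ax":0,"ay":0,"az":0,"grip":0.005},
  {"dx":0,"dy":0,"dz":0,"ax":0,"ay":0,"az":0,"grip":0.005},
])

```text
time: 20.62
position: [0.527, -0.0286, 0.1265]
tcp_rot: [-171.3, -0.0, 100.0]
force: [-3.0, 0.2, -1.9]
opening: 0.155
gripper_force: 40.1
```

```bash
python3 - <<'E'
import h
from h import *
h.PITCH=.15
t=env.snapshot("top");s=env.snapshot("scene");cv2.imwrite("pics/top8.png",t);cv2.imwrite("pics/scene8.png",s)
o=env.get_obs();p=o["position"];print(p,o["tcp_rot"],o["force"],o["ft_torque"],o["time"])
z=.1255-(.18113-p[2])
P=[.5145-.001,-.0251-.001,z,np.radians(o["tcp_rot"][2]-90)]
r=held(t,s,P,w=3);print("z",z,"rel top/scene",[rel(x).round(1) for x in r])
b=(s,C["scene"],[part(.075,.095,.052,"L",-.07,-.01),part(.075,.095,.052,"B",-.09,-.04)])
q=fit([b],P,free=(0,1),w=3);print("scene LB rel jar",rel(q)-rel([.5124,-.0313]))
E
```

```text
[ 0.52711077 -0.02853208  0.1265282 ] [-1.71309189e+02 -1.29527821e-02  9.99926278e+01] [-3.75684737 -0.96846974 -1.29034987] [-0.21786444  0.88108181  0.07101839] 20.725
['0.00/0.13/44', '-0.80/0.73/4', '-0.10/0.20/46']
['-0.10/0.10/72', '-1.35/2.74/3', '-1.60/0.00/14', '-0.05/0.28/65']
z 0.07089820179810835 rel top/scene [array([-0.7,  1.1]), array([-1.7, -5.8])]
['0.00/0.10/72', '-0.05/0.25/65']
scene LB rel jar [ 1.46509179 -0.47343834]
```

The stop was felt near x = 0.5262, and vision agrees (mean +0.4). I'll back off about 1.5 mm from the stop, nearly onto the rim, then begin lowering the front about the rear edge.

>>> jog_arm([
  {"dx":0,"dy":-0.0016,"dz":0.0003,"ax":0,"ay":0,"az":0,"grip":0.005},
  {"dx":0,"dy":-0.0014,"dz":0.0007,"ax":0,"ay":0,"az":0,"grip":0.005},
  {"dx":0,"dy":0,"dz":0.0003,"ax":0,"ay":0,"az":0,"grip":0.005},
  {"dx":0,"dy":0,"dz":0,"ax":0,"ay":0,"az":0,"grip":0.005},
])

```text
time: 21.22
position: [0.5255, -0.0286, 0.1258]
tcp_rot: [-171.5, 0.0, 100.0]
force: [-0.5, -0.2, -4.4]
opening: 0.16
gripper_force: 40.0
```

>>> jog_arm([
  {"dx":0,"dy":-0.0008,"dz":0.0013,"ax":-0.0175,"ay":0,"az":0,"grip":0.005},
  {"dx":0,"dy":-0.0008,"dz":0.0013,"ax":-0.0175,"ay":0,"az":0,"grip":0.005},
  {"dx":0,"dy":0,"dz":0,"ax":0,"ay":0,"az":0,"grip":0.005},
])

```text
time: 21.6
position: [0.5222, -0.0293, 0.1234]
tcp_rot: [-173.4, -0.0, 100.0]
force: [-0.5, 0.0, -4.0]
opening: 0.153
gripper_force: 40.0
```

```bash
cat > m.py <<'E'
import h,sys
from h import *
o=env.get_obs();p=o["position"];th=np.radians(180+o["tcp_rot"][0]) if o["tcp_rot"][0]<0 else 0
h.PITCH=th
t=env.snapshot("top");s=env.snapshot("scene")
n=sys.argv[1];cv2.imwrite(f"pics/top{n}.png",t);cv2.imwrite(f"pics/scene{n}.png",s)
print(p,o["tcp_rot"],o["force"],o["ft_torque"],o["time"],"pitch",th)
z=p[2]-.0565*np.cos(th)
P=[.5145-.001,-.0251-.001,z,np.radians(o["tcp_rot"][2]-90)]
r=held(t,s,P,w=3)
b=(s,C["scene"],[part(.075,.095,.052,"L",-.07,-.01),part(.075,.095,.052,"B",-.09,-.04)])
q=fit([b],P,free=(0,1),w=3);E=75*np.cos(th)+12*np.sin(th)
a=rel(r[0]);c=rel(q)-rel([.5124,-.0313])
print("origin z",z,"top rel",a.round(1),"scene LB rel",c.round(1),"rear edge x",(a[0]+E).round(1),(c[0]+E).round(1),"E z(jar)",(z-.004)*1e3-75*np.sin(th)+12*np.cos(th))
E
python3 m.py 9
```

```text
[ 0.52217626 -0.02932681  0.12341464] [-1.73406812e+02 -2.61666893e-02  9.99806209e+01] [-0.49968223  0.00913735 -4.01775099] [ 0.06873728 -0.14733471  0.00819083] 21.6 pitch 0.11507283060159508
['0.00/0.20/44', '1.40/0.20/37', '0.25/0.15/49']
['-0.10/0.10/70', '0.35/1.18/3', '-1.60/0.00/11', '0.10/0.10/67']
['0.00/0.10/70', '0.00/0.10/67']
origin z 0.06728830273569925 top rel [-4.1  0.9] scene LB rel [-0.1 -0.3] rear edge x 71.8 75.8 E z(jar) 66.59751200883237
```

>>> jog_arm([
  {"dx":0,"dy":-0.0003,"dz":0.0013,"ax":-0.0175,"ay":0,"az":0,"grip":0.005},
  {"dx":0,"dy":-0.0002,"dz":0.0013,"ax":-0.0175,"ay":0,"az":0,"grip":0.005},
  {"dx":0,"dy":0,"dz":0,"ax":0,"ay":0,"az":0,"grip":0.005},
])

```text
time: 22.08
position: [0.5214, -0.0294, 0.1208]
tcp_rot: [-175.4, -0.0, 100.0]
force: [0.4, -0.1, -4.3]
opening: 0.157
gripper_force: 40.0
```

```bash
python3 m.py 10
```

```text
[ 0.52143161 -0.02942171  0.12078572] [-1.75398610e+02 -2.36867852e-02  9.99877021e+01] [ 0.40131634 -0.05530846 -4.25608212] [-0.06622918 -0.03536854 -0.01595998] 22.075 pitch 0.08030939913193684
['0.00/0.20/43', '1.30/0.20/56', '0.45/0.28/53']
['0.00/0.03/72', '-0.70/0.90/7', '-1.60/0.00/4', '-0.10/0.10/69']
['0.00/0.10/72', '0.00/0.10/69']
origin z 0.06446781877170096 top rel [-3.4  0.9] scene LB rel [ 0.8 -0.8] rear edge x 72.3 76.5 E z(jar) 66.41240948922396
```

>>> jog_arm([
  {"dx":0,"dy":-0.0002,"dz":0.0006,"ax":-0.008,"ay":0,"az":0,"grip":0.005},
  {"dx":0,"dy":0,"dz":0,"ax":0,"ay":0,"az":0,"grip":0.005},
])

```text
time: 22.42
position: [0.5217, -0.0294, 0.1202]
tcp_rot: [-175.9, -0.0, 100.0]
force: [0.0, -0.4, -4.7]
opening: 0.156
gripper_force: 40.0
```

>>> jog_arm([
  {"dx":0,"dy":-0.0002,"dz":0.0006,"ax":-0.008,"ay":0,"az":0,"grip":0.005},
  {"dx":0,"dy":0,"dz":0,"ax":0,"ay":0,"az":0,"grip":0.005},
])

```text
time: 22.68
position: [0.5214, -0.0295, 0.1196]
tcp_rot: [-176.3, -0.0, 100.0]
force: [-0.4, -0.9, -4.5]
opening: 0.158
gripper_force: 40.0
```

>>> jog_arm([
  {"dx":0,"dy":-0.0002,"dz":0.0006,"ax":-0.008,"ay":0,"az":0,"grip":0.005},
  {"dx":0,"dy":0,"dz":0,"ax":0,"ay":0,"az":0,"grip":0.005},
])

```text
time: 22.92
position: [0.5212, -0.0295, 0.1191]
tcp_rot: [-176.8, -0.0, 100.0]
force: [-0.1, 0.1, -4.8]
opening: 0.153
gripper_force: 40.0
```

```bash
python3 m.py 11
```

```text
[ 0.52120193 -0.02950631  0.11908904] [-1.76796468e+02 -8.40931635e-03  9.99994579e+01] [-0.14462732  0.05102875 -4.76125039] [-0.16134126  0.24697155  0.14945886] 22.925 pitch 0.055912185409158356
['0.00/0.20/41', '1.15/0.15/57', '0.65/0.35/55']
['0.00/0.10/72', '-0.50/0.54/6', '-1.60/0.49/3', '-0.10/0.10/68']
['0.00/0.10/72', '0.00/0.10/68']
origin z 0.06267733633124992 top rel [-3.2  1. ] scene LB rel [ 1.1 -1.1] rear edge x 72.4 76.7 E z(jar) 66.46735482436567
```

>>> jog_arm([
  {"dx":0,"dy":-0.0001,"dz":0.0007,"ax":-0.008,"ay":0,"az":0,"grip":0.005},
  {"dx":0,"dy":0,"dz":0,"ax":0,"ay":0,"az":0,"grip":0.005},
])

```text
time: 23.28
position: [0.521, -0.0295, 0.1184]
tcp_rot: [-177.2, -0.0, 100.0]
force: [-1.1, -0.2, -4.2]
opening: 0.16
gripper_force: 40.1
```

```bash
python3 -c "
from rig import env
o=env.get_obs();print(o['position'],o['tcp_rot'],o['force'],o['ft_torque'])"
```

```text
[ 0.5209657  -0.02952635  0.11837178] [-1.77241071e+02 -1.23267111e-02  1.00001438e+02] [-1.09895021 -0.17044286 -4.17405281] [-0.12414493  0.4162893   0.08038342]
```

>>> jog_arm([
  {"dx":0,"dy":-0.0001,"dz":0.0008,"ax":-0.006,"ay":0,"az":0,"grip":0.005},
  {"dx":0,"dy":0,"dz":0,"ax":0,"ay":0,"az":0,"grip":0.005},
])

```text
time: 23.52
position: [0.5208, -0.0295, 0.1179]
tcp_rot: [-177.6, -0.0, 100.0]
force: [-4.2, 0.7, 0.8]
opening: 0.159
gripper_force: 40.1
```

```bash
python3 m.py 12
```

```text
[ 0.52079426 -0.02953174  0.11791629] [-1.77576969e+02 -2.47519118e-02  9.99986836e+01] [-4.17761317  0.74443691  0.78665321] [-0.19366242  0.93600326 -0.00605206] 23.525 pitch 0.04228986434865767
['0.00/0.20/42', '0.85/0.15/60', '0.80/0.30/56']
['0.00/0.10/72', '-1.05/0.55/6', '-1.60/0.91/4', '-0.10/0.10/69']
['0.00/0.10/72', '0.00/0.10/70']
origin z 0.0614668040706648 top rel [-3.6  0.9] scene LB rel [ 1.2 -1.1] rear edge x 71.9 76.6 E z(jar) 66.28528057053447
```

>>> jog_arm([
  {"dx":0,"dy":-0.0007,"dz":0,"ax":0,"ay":0,"az":0,"grip":0.005},
  {"dx":0,"dy":0,"dz":0,"ax":0,"ay":0,"az":0,"grip":0.005},
])

```text
time: 23.88
position: [0.5208, -0.0296, 0.1179]
tcp_rot: [-177.6, -0.0, 100.0]
force: [-3.4, -0.3, 1.8]
opening: 0.156
gripper_force: 40.1
```

```bash
python3 -c "
from rig import env
o=env.get_obs();print(o['position'],o['tcp_rot'],o['force'],o['ft_torque'])"
```

```text
[ 0.5207618  -0.02959471  0.11786902] [-1.77636980e+02 -3.80068371e-03  1.00002651e+02] [-3.43313538 -0.29732314  1.75666938] [-0.08778467  0.73696434  0.04250226]
```

The tray now carries its own weight on the rear edge and the latch slope. I'll relax the x load, soften the grip, and open gently.

>>> jog_arm([
  {"dx":0,"dy":-0.0007,"dz":0,"ax":0,"ay":0,"az":0,"grip":0.008},
  {"dx":0,"dy":0,"dz":0,"ax":0,"ay":0,"az":0,"grip":0.01},
  {"dx":0,"dy":0,"dz":0,"ax":0,"ay":0,"az":0,"grip":0.012},
], force=12)

```text
time: 24.25
position: [0.5208, -0.0296, 0.1179]
tcp_rot: [-177.7, 0.0, 100.0]
force: [1.7, 0.7, -0.8]
opening: 0.159
gripper_force: 12.0
```

>>> jog_arm([
  {"dx":0,"dy":0,"dz":0,"ax":0,"ay":0,"az":0,"grip":0.013},
  {"dx":0,"dy":0,"dz":0,"ax":0,"ay":0,"az":0,"grip":0.0135},
  {"dx":0,"dy":0,"dz":0,"ax":0,"ay":0,"az":0,"grip":0.0135},
], force=4)

```text
time: 24.62
position: [0.5205, -0.0297, 0.1179]
tcp_rot: [-177.7, 0.0, 100.0]
force: [2.7, 0.4, -0.4]
opening: 0.163
gripper_force: 4.0
```

```bash
python3 m.py 13
```

```text
[ 0.52048945 -0.02967047  0.11788068] [-1.77682872e+02  9.40031441e-03  1.00010706e+02] [ 2.71373627  0.35474798 -0.37121417] [ 0.11887965 -0.47165424 -0.01546908] 24.625 pitch 0.04044152027478034
['0.00/0.13/42', '0.80/0.10/59', '0.75/0.25/56']
['0.00/0.10/71', '-1.60/1.51/2', '-1.60/0.89/3', '0.00/0.10/69']
['0.00/0.10/71', '0.00/0.10/69']
origin z 0.061426878826553545 top rel [-3.7  0.9] scene LB rel [ 0.9 -0.8] rear edge x 71.7 76.4 E z(jar) 66.38477976105074
```

>>> jog_arm([
  {"dx":0,"dy":0,"dz":0,"ax":0,"ay":0,"az":0,"grip":0.015},
  {"dx":0,"dy":0,"dz":0,"ax":0,"ay":0,"az":0,"grip":0.018},
  {"dx":0,"dy":0,"dz":0,"ax":0,"ay":0,"az":0,"grip":0.024},
  {"dx":0,"dy":0,"dz":0,"ax":0,"ay":0,"az":0,"grip":0.04},
  {"dx":0,"dy":0,"dz":0,"ax":0,"ay":0,"az":0,"grip":0.04},
])

```text
time: 25.35
position: [0.5195, -0.0299, 0.1176]
tcp_rot: [-177.6, -0.0, 100.0]
force: [-0.7, 0.3, -1.0]
opening: 0.409
gripper_force: 0.0
```

>>> jog_arm([
  {"dx":0,"dy":0,"dz":0,"ax":0,"ay":0,"az":0,"grip":0.04},
  {"dx":0,"dy":0,"dz":0,"ax":0,"ay":0,"az":0,"grip":0.04},
])

```text
time: 25.6
position: [0.5197, -0.0298, 0.1177]
tcp_rot: [-177.6, -0.0, 100.0]
force: [-0.2, -0.2, -0.4]
opening: 0.455
gripper_force: 0.0
```

```bash
python3 m.py 14
```

```text
[ 0.51967926 -0.0297618   0.11767221] [-1.77588004e+02 -5.64527475e-03  1.00004168e+02] [-0.18016184 -0.24506084 -0.39384776] [-0.01510605 -0.02745303 -0.04937874] 25.6 pitch 0.04209726862305092
['0.00/0.20/41', '0.85/0.15/60', '0.85/0.25/55']
['0.00/0.10/71', '-1.15/0.45/5', '-1.60/0.39/3', '-0.10/0.10/70']
['0.00/0.10/71', '0.00/0.10/70']
origin z 0.06122226412942743 top rel [-3.6  1. ] scene LB rel [ 1.3 -0.8] rear edge x 71.8 76.8 E z(jar) 66.05526993936726
```

The release was clean, with the tray unmoved and about 0.042 rad of front height left. I'll raise clear, level the tool, shut the fingers and turn it 90° so the gripper body clears the bar.

>>> jog_arm([
  {"dx":0,"dy":0,"dz":-0.008,"ax":0,"ay":0,"az":0,"grip":0.04},
  {"dx":0,"dy":0,"dz":-0.015,"ax":0,"ay":0,"az":0,"grip":0.04},
  {"dx":0,"dy":0,"dz":-0.02,"ax":0,"ay":0,"az":0,"grip":0.04},
  {"dx":0,"dy":0,"dz":-0.02,"ax":0,"ay":0,"az":0,"grip":0.04},
  {"dx":0,"dy":0,"dz":-0.012,"ax":-0.042,"ay":0,"az":0,"grip":0.0},
], force=20)

```text
time: 26.32
position: [0.5244, -0.0291, 0.1944]
tcp_rot: [179.7, 0.0, 100.0]
force: [-0.1, -1.1, -0.3]
opening: 0.409
gripper_force: 0.0
```

>>> jog_arm([
  {"dx":0,"dy":0,"dz":0,"ax":0,"ay":0,"az":0.1745,"grip":0.0},
  {"dx":0,"dy":0,"dz":0,"ax":0,"ay":0,"az":0.1745,"grip":0.0},
  {"dx":0,"dy":0,"dz":0,"ax":0,"ay":0,"az":0.1745,"grip":0.0},
  {"dx":0,"dy":0,"dz":0,"ax":0,"ay":0,"az":0.1745,"grip":0.0},
  {"dx":0,"dy":0,"dz":0,"ax":0,"ay":0,"az":0.1745,"grip":0.0},
])

```text
time: 26.95
position: [0.5223, -0.0294, 0.193]
tcp_rot: [180.0, -0.1, 49.7]
force: [-0.0, -0.7, -0.2]
opening: 0.01
gripper_force: 0.0
```

>>> jog_arm([
  {"dx":0,"dy":0,"dz":0,"ax":0,"ay":0,"az":0.1745,"grip":0.0},
  {"dx":0,"dy":0,"dz":0,"ax":0,"ay":0,"az":0.1745,"grip":0.0},
  {"dx":0,"dy":0,"dz":0,"ax":0,"ay":0,"az":0.1745,"grip":0.0},
  {"dx":0,"dy":0,"dz":0,"ax":0,"ay":0,"az":0.1745,"grip":0.0},
  {"dx":0,"dy":0,"dz":0,"ax":0,"ay":0,"az":0,"grip":0.0},
])

```text
time: 27.58
position: [0.5224, -0.0293, 0.1929]
tcp_rot: [-180.0, -0.0, 10.1]
force: [-0.5, 1.1, 0.0]
opening: 0.006
gripper_force: 0.0
```

>>> jog_arm([
  {"dx":-0.02,"dy":0,"dz":0,"ax":0,"ay":0,"az":0,"grip":0.0},
  {"dx":-0.03,"dy":0,"dz":0,"ax":0,"ay":0,"az":0,"grip":0.0},
  {"dx":-0.0198,"dy":0,"dz":0,"ax":0,"ay":0,"az":0,"grip":0.0},
  {"dx":0,"dy":0,"dz":0.02,"ax":0,"ay":0,"az":0,"grip":0.0},
  {"dx":0,"dy":0,"dz":0.03,"ax":0,"ay":0,"az":0,"grip":0.0},
])

```text
time: 28.2
position: [0.4547, -0.0412, 0.1431]
tcp_rot: [-179.9, -0.2, 10.2]
force: [-0.1, -0.2, -0.1]
opening: -0.001
gripper_force: 0.0
```

>>> jog_arm([
  {"dx":0,"dy":0,"dz":0.02,"ax":0,"ay":0,"az":0,"grip":0.0},
  {"dx":0,"dy":0,"dz":0.02,"ax":0,"ay":0,"az":0,"grip":0.0},
  {"dx":0,"dy":0,"dz":0.012,"ax":0,"ay":0,"az":0,"grip":0.0},
  {"dx":0,"dy":0,"dz":0,"ax":0,"ay":0,"az":0,"grip":0.0},
])

```text
time: 28.7
position: [0.4535, -0.0415, 0.0902]
tcp_rot: [-180.0, 0.1, 10.1]
force: [-0.8, 0.8, 0.1]
opening: 0.009
gripper_force: 0.0
```

```bash
python3 - <<'E'
from h import *
t=env.snapshot("top");s=env.snapshot("scene");cv2.imwrite("pics/top15.png",t);cv2.imwrite("pics/scene15.png",s)
o=env.get_obs();print(o["position"],o["tcp_rot"],o["force"])
A=cv2.resize(t[150:250,290:410],None,fx=3.3,fy=3.3,interpolation=cv2.INTER_CUBIC)
B=cv2.resize(s[140:240,300:385],None,fx=4.7,fy=4.7,interpolation=cv2.INTER_CUBIC)
c=np.zeros((480,800,3),np.uint8);c[:A.shape[0],:A.shape[1]]=A;c[:470,400:400+399]=B[:470,:399];cv2.imwrite("pics/c6.png",c)
E
```

```text
[ 0.45455901 -0.0414541   0.09115487] [-1.79994868e+02 -6.63301964e-02  1.00533999e+01] [0.25193654 0.39765061 0.69615824]
```

View pics/c6.png

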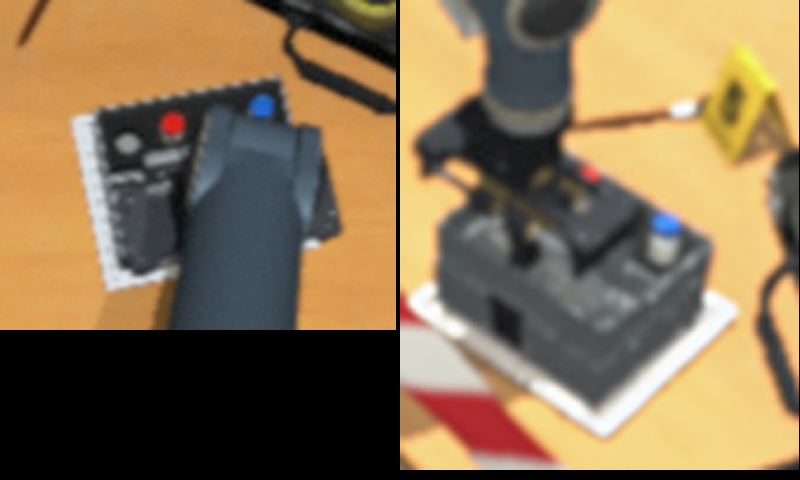

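The view shows the vial tray sitting on the jar tray with both caps upright. The shut fingertips at (520,255) are over the front-middle ledge above the latch at (507,318). I'll press down in small steps.

>>> jog_arm([
  {"dx":-0.002,"dy":0,"dz":0.004,"ax":0,"ay":0,"az":0,"grip":0.0},
  {"dx":0,"dy":0,"dz":0.003,"ax":0,"ay":0,"az":0,"grip":0.0},
  {"dx":0,"dy":0,"dz":0,"ax":0,"ay":0,"az":0,"grip":0.0},
])

```text
time: 29.18
position: [0.452, -0.0417, 0.0835]
tcp_rot: [-180.0, 0.0, 10.0]
force: [-0.3, 0.1, 0.2]
opening: 0.002
gripper_force: 0.0
```

>>> jog_arm([
  {"dx":0,"dy":0,"dz":0.001,"ax":0,"ay":0,"az":0,"grip":0.0},
  {"dx":0,"dy":0,"dz":0.001,"ax":0,"ay":0,"az":0,"grip":0.0},
])

```text
time: 29.42
position: [0.4522, -0.0418, 0.0818]
tcp_rot: [-180.0, -0.0, 10.0]
force: [-1.4, -0.3, 3.1]
opening: 0.006
gripper_force: 1.8
```

>>> jog_arm([
  {"dx":0,"dy":0,"dz":0.001,"ax":0,"ay":0,"az":0,"grip":0.0},
  {"dx":0,"dy":0,"dz":0.001,"ax":0,"ay":0,"az":0,"grip":0.0},
])

```text
time: 29.68
position: [0.4523, -0.0417, 0.0795]
tcp_rot: [180.0, -0.0, 10.0]
force: [0.0, 0.4, 0.2]
opening: 0.008
gripper_force: 0.0
```

>>> jog_arm([
  {"dx":0,"dy":0,"dz":0.001,"ax":0,"ay":0,"az":0,"grip":0.0},
  {"dx":0,"dy":0,"dz":0.001,"ax":0,"ay":0,"az":0,"grip":0.0},
])

```text
time: 29.92
position: [0.4521, -0.0417, 0.0774]
tcp_rot: [-180.0, 0.0, 10.0]
force: [0.1, -0.5, 0.3]
opening: 0.002
gripper_force: 0.0
```

>>> jog_arm([
  {"dx":0,"dy":0,"dz":0.001,"ax":0,"ay":0,"az":0,"grip":0.0},
  {"dx":0,"dy":0,"dz":0.001,"ax":0,"ay":0,"az":0,"grip":0.0},
])

```text
time: 30.18
position: [0.4521, -0.0417, 0.0755]
tcp_rot: [-180.0, 0.0, 10.0]
force: [0.1, 0.2, 0.0]
opening: 0.005
gripper_force: 0.0
```

```bash
cat > pit.py <<'E'
import h,sys
from h import *
s=env.snapshot("scene");n=sys.argv[1];cv2.imwrite(f"pics/scene{n}.png",s);cv2.imwrite(f"pics/top{n}.png",env.snapshot("top"))
for f in ("14","15",n):
    im=cv2.imread(f"pics/scene{f}.png")
    for th in(0,.02,.042):
        h.PITCH=th;oz=.070+.075*np.sin(th)-.012*np.cos(th)
        P=[.5131,-.031,oz,.1745]
        b=(im,C["scene"],[part(.075,.095,.052,"B",-.09,-.05)])
        segs=[part(.075,.095,.052,"L",-.07,-.02),part(.075,.095,.052,"L",0.0,.06),part(.075,.095,.052,"B",-.09,-.05),part(.075,.095,.052,"R",-.07,.07,-1),part(.075,.095,.052,"F",-.09,-.04,-1)]
        print(f,th,[f"{np.median(t):.2f}({np.median(m):.0f})" for t,m in edgepts(im,C["scene"],segs,P,3)])
o=env.get_obs();print(o["position"],o["force"])
E
python3 pit.py 16
```

```text
14 0 ['0.40(70)', '0.20(3)', '0.50(69)', '-0.05(24)', '-2.10(36)']
14 0.02 ['0.10(71)', '0.00(3)', '0.30(69)', '0.00(24)', '-1.50(35)']
14 0.042 ['-0.20(71)', '0.60(3)', '0.10(68)', '0.15(23)', '-0.70(34)']
15 0 ['0.50(70)', '0.80(2)', '0.40(68)', '-0.05(21)', '-2.10(16)']
15 0.02 ['0.20(70)', '0.70(2)', '0.20(68)', '-0.05(20)', '-1.45(16)']
15 0.042 ['-0.15(70)', '0.65(2)', '0.00(68)', '0.05(21)', '-0.75(15)']
16 0 ['-0.40(70)', '0.85(4)', '0.10(69)', '0.20(19)', '-0.60(13)']
16 0.02 ['-0.70(70)', '0.60(4)', '-0.10(69)', '0.30(20)', '0.00(13)']
16 0.042 ['-1.05(70)', '0.30(6)', '-0.30(69)', '0.50(20)', '0.80(13)']
[ 0.45204886 -0.04171421  0.07548933] [-0.87344569 -0.40534797 -0.33873938]
```

The front dropped by roughly the expected amount (front edge shift 1.5 px, about 7 to 9 mm). I'll press on to feel a firm seat.

>>> jog_arm([
  {"dx":0,"dy":0,"dz":0.001,"ax":0,"ay":0,"az":0,"grip":0.0},
  {"dx":0,"dy":0,"dz":0.001,"ax":0,"ay":0,"az":0,"grip":0.0},
])

```text
time: 30.52
position: [0.4521, -0.0417, 0.0749]
tcp_rot: [-179.9, 0.0, 10.0]
force: [-6.8, -0.4, 23.1]
opening: 0.004
gripper_force: 11.5
```

>>> jog_arm([
  {"dx":0,"dy":0,"dz":0.001,"ax":0,"ay":0,"az":0,"grip":0.0},
  {"dx":0,"dy":0,"dz":0,"ax":0,"ay":0,"az":0,"grip":0.0},
])

```text
time: 30.78
position: [0.4521, -0.0417, 0.0748]
tcp_rot: [-179.8, 0.0, 10.0]
force: [-8.3, 0.4, 26.7]
opening: 0.005
gripper_force: 13.3
```

The seat is firm at reading 0.0749 with about 25 N, so the ledge came down about 7 mm to its home height. I'll retreat and verify.

>>> jog_arm([
  {"dx":0,"dy":0,"dz":-0.0025,"ax":0,"ay":0,"az":0,"grip":0.0},
  {"dx":0,"dy":0,"dz":-0.006,"ax":0,"ay":0,"az":0,"grip":0.0},
  {"dx":0,"dy":0,"dz":-0.03,"ax":0,"ay":0,"az":0,"grip":0.0},
  {"dx":0,"dy":0,"dz":-0.04,"ax":0,"ay":0,"az":0,"grip":0.0},
  {"dx":0,"dy":0,"dz":-0.04,"ax":0,"ay":0,"az":0,"grip":0.0},
])

```text
time: 31.4
position: [0.4518, -0.0418, 0.1922]
tcp_rot: [180.0, 0.0, 10.0]
force: [0.5, 0.7, 0.2]
opening: 0.008
gripper_force: 0.0
```

>>> jog_arm([
  {"dx":0,"dy":-0.06,"dz":0,"ax":0,"ay":0,"az":0,"grip":0.0},
  {"dx":0,"dy":-0.06,"dz":0,"ax":0,"ay":0,"az":0,"grip":0.0},
  {"dx":0,"dy":-0.06,"dz":0,"ax":0,"ay":0,"az":0,"grip":0.0},
  {"dx":0,"dy":-0.06,"dz":0,"ax":0,"ay":0,"az":0,"grip":0.0},
  {"dx":0,"dy":0,"dz":0,"ax":0,"ay":0,"az":0,"grip":0.0},
])

```text
time: 32.02
position: [0.409, 0.1993, 0.191]
tcp_rot: [-180.0, 0.0, 10.6]
force: [0.3, -1.2, 0.6]
opening: 0.008
gripper_force: 0.0
```

```bash
python3 pit.py 17; python3 - <<'E'
import h
from h import *
t=cv2.imread("pics/top17.png");s=cv2.imread("pics/scene17.png");T,S=C["top"],C["scene"]
h.PITCH=0
P=[.5140,-.0262,.058,.1735]
a=(t,T,rect(.075,.095,.052,(1,1,1),"BLR"));b=(s,S,rect(.075,.095,.052,(1,1),"BL"))
p=fit([a],P,w=3);print("top",p.round(4),rel(p).round(1))
q=fit([b],P,w=3,free=(0,1));print("scene",q.round(4),(rel(q)-rel([.5124,-.0313])).round(1))
# height & pitch from the two views: fit z at front / back halves of L edge with xy from top
for nm,A,B in(("front-left",-.07,-.03),("left-back",.03,.07)):
    r=edgepts(s,S,[part(.075,.095,.052,"L",A,B)],q,3)[0];print(nm,np.median(r[0]),np.median(r[1]))
# vial cap positions
for nm,f in (("red",lambda h:((h[...,0]<8)|(h[...,0]>172))&(h[...,1]>140)&(h[...,2]>100)),("blue",lambda h:(h[...,0]>95)&(h[...,0]<125)&(h[...,1]>130)&(h[...,2]>80))):
    r=(165,235,310,395);hh=cv2.cvtColor(t[r[0]:r[1],r[2]:r[3]],cv2.COLOR_BGR2HSV);y,x=np.nonzero(f(hh));w=T.back((x.mean()+r[2],y.mean()+r[0]),.058+.077);print(nm,len(x),(np.array(rel(w))).round(1))
# bystanders moved?
t0=cv2.imread("pics/top0.png")
for nm,r in(("torch",(175,235,405,445)),("meter",(200,250,450,490)),("tape",(215,262,155,205))):
    print(nm,np.abs(t[r[0]:r[1],r[2]:r[3]].astype(int)-t0[r[0]:r[1],r[2]:r[3]]).mean().round(2))
E
```

```text
14 0 ['0.40(70)', '0.20(3)', '0.50(69)', '-0.05(24)', '-2.10(36)']
14 0.02 ['0.10(71)', '0.00(3)', '0.30(69)', '0.00(24)', '-1.50(35)']
14 0.042 ['-0.20(71)', '0.60(3)', '0.10(68)', '0.15(23)', '-0.70(34)']
15 0 ['0.50(70)', '0.80(2)', '0.40(68)', '-0.05(21)', '-2.10(16)']
15 0.02 ['0.20(70)', '0.70(2)', '0.20(68)', '-0.05(20)', '-1.45(16)']
15 0.042 ['-0.15(70)', '0.65(2)', '0.00(68)', '0.05(21)', '-0.75(15)']
17 0 ['-0.40(70)', '-0.15(61)', '0.10(69)', '0.20(26)', '-0.80(38)']
17 0.02 ['-0.70(70)', '-0.25(62)', '-0.10(69)', '0.35(26)', '-0.15(38)']
17 0.042 ['-1.05(70)', '-0.30(62)', '-0.30(69)', '0.60(25)', '0.60(39)']
[0.41015914 0.19459415 0.19093513] [-0.4726739  -1.68825456  0.11062304]
['0.00/0.20/59', '0.40/0.20/40', '0.40/0.30/51']
top [ 0.5135 -0.0256  0.058   0.1739] [-1.  -0.3]
['0.00/0.10/68', '0.00/0.20/69']
scene [ 0.514  -0.0323  0.058   0.1735] [ 1.4 -1.3]
front-left -0.09999999999999742 70.47242367542833
left-back 0.5500000000000032 47.29559733992255
red 41 [42.1 18.6]
blue 45 [ 43.1 -70.4]
torch 1.76
meter 1.76
tape 17.39
```

```bash
python3 -c "
from rig import env
print(env.sign_off())"
```

```text
the job is handed in; nothing more can be done
None
```

The vial tray is stacked on the jar tray and pressed down to a firm stop about 7 mm lower at the thumb ledge, and I handed the job in at about 32 s. Both vials look upright in the pictures. I judged the latch shut from the feel and height rather than seeing it close.

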